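# Tap a stuck filter cell loose with a mallet

### The job

The flat filter cell is stuck in its guide block: take the small mallet off its rubber pad and, with its head only, tap the backs of the cell's two upright lugs towards the open front on alternating sides, lightly (a side gives at about 7 N; never hit the block or cell with more than 13 N), until the round buttons on the back of both lugs are level with the short pins on the rails. Then stand the mallet upright on its head on the middle of its rubber pad again and let go. Leave everything else where it is.

Things in the scene. Friction and masses are not known exactly. Their poses are not given: they have to be found in the camera images.
- mallet_grip (a point): Mallet standing on its head. Dark head 50 x 34 x 32 mm (x, y, z); light wooden handle 22 x 26 mm (x, y) from the head's middle up to 112 mm; 0.18-0.26 kg. Point: on the handle axis, 77 mm above the underside (61 mm above the head's middle), where to grip, across the 22 mm (along x) so that the jaws carry the blow. x = striking direction (faces at +-25 mm), z = up the handle.
- cell_mid (a point): Point of the cell half-way between its two steel lugs, level with the tips of the smooth domed buttons on their backs; block's x = 15.5 to 17 mm at the start, 3 mm when level with the pins. Lugs: upright tabs, 8 x 22 mm (x, y), 20 to 56 mm high, 40 mm left and right of it. Buttons: 9 mm wide, 3 mm proud, 45 mm above the surface, on the rear (+x) faces; tap them towards the block's -x.
- cell: The flat cell. Each side sticks by itself, gives at about 7 N and stays where left. When one lug leads the other by 2 to 3 mm the cell racks and that side yields no more: the force soon climbs past 13 N, so back off and tap the other side. A tap gains 4 to 6 mm at that lug, half as much at the middle. Behind the lugs (+x) all is free above 26 mm. Origin: between the lugs' feet.
- pad: Black rubber parking pad, 100 x 120 x 4 mm (x, y, z), fixed; origin at the centre of its underside. The mallet starts on it and must end standing on its middle.
- housing: Aluminium guide block, fixed; origin on the surface. Base x -60 to +35, y +-62 mm; rails 22 mm high at y = +-56 mm. Between them the dark flat cell, 85 x 96 mm, top at 20 mm, comes out towards -x (open front, robot's side). A pin 4.4 mm thick, 4 mm high, stands on each rail at x = 3 mm. All but the two lugs is below 26 mm.
- ptfe_tape: Bystander: white spool of thread tape, 51 mm wide, 13 mm high; origin at the centre of its underside.
- filter_element: Bystander: white filter cylinder lying at the left, 88 mm long, 45 mm thick; origin at the centre of its underside.
- spare_nozzle: Bystander: small brass nozzle standing in the middle, 24 mm wide, 40 mm high; origin at the centre of its underside.
- tee_fitting: Bystander: black tee pipe fitting lying in the middle, 50 x 33 x 16 mm; origin at the centre of its underside.
- parts_box: Bystander: clear box with cells at the right, 73 x 152 x 32 mm; origin at the centre of its underside.
- vial_4: Bystander: brown glass vial with black cap at the back, 35 mm wide, 70 mm high; origin at the centre of its underside.
- mallet: The same mallet; origin at the centre of its underside.
There are look-alikes about, which are no part of the job. Several things look just like the mallet: the one meant starts nearest to the robot's base.

How it is judged:
By the outcome, as a careful person would: the job done as asked, in the order asked, and still so for the second after the job is handed in, with the robot touching nothing.
It also fails if it takes over 66 s, if anything falls off the work surface, if the arm or the gripper's body presses on something with over 40 N, if the wrist force passes 120 N, or if a joint passes its speed limit or range.

### The arm

A 6-joint arm with a two-finger parallel gripper is mounted at the origin on a cart in front of the work surface, level with it; the furniture and walls round the work are solid. World frame = base frame: x ahead of the robot, y to its left, z up, the work surface at z = 0. Lengths are in mm, angles in degrees, forces in N, time in s.
With the tool pointing down it reaches from about 375 to 750 mm from the base axis. Payload 9 kg.
Tool frame: the origin (TCP) lies at the very end of the fingers, on their centre line; the grasp point (between the pads) lies 19 mm behind it; z points along the fingers, y is the direction in which the jaws open and shut (so a half turn about z gives the same grasp; the last joint's range is limited). The gripper opens to 85 mm and grips with 20 to 120 N. Pads are 22 mm wide; open, the fingers measure 114 mm over their backs; the gripper's body (76 mm by 85 mm) begins 54 mm behind the grasp point. The pads swing forward as they close: fully open they stand 13 mm farther back than shut.
Start: joints at [55.995, 5.964, 5.575, 89.605, 0, 77.527], TCP at [220.217, 558.159, 231.331] pointing down, gripper open.
Joint ranges: [-171.21, 171.21], [-48.23, 106.86], [-62.78, 66.21], [-105.2, 120.99], [-86.42, 89.51], [-180, 180]. Speed limits (degrees/s): [127.2, 127.2, 147.25, 180, 180, 180].

### API

Orientations are given as [roll, pitch, yaw] about the fixed x, y, z axes, in that order (R = Rz(yaw) Ry(pitch) Rx(roll)).
In Python, from cell import env gives the robot as it stands. The module is installed in compiled form; this text tells all that it offers.
- The arm moves only by the tool servo_tool, never from a script. Its arguments are lists of equal length, an entry for each row: "hand": the opening, from 0 (shut) to 1 (fully open); "dp": the shift along the world's x, y, z in units of 50 mm (1.0 is 50 mm), a list of three; "dr": the turn, a rotation vector about the world's x, y, z in units of 5 degrees (1.0 is 5 degrees), a list of three. A call has 1 to 5 rows; each row is the pose to reach, as a shift and turn from the pose commanded when the call began; what a row does not reach only later rows make up. A row lasts 1/8 s, in which the tool goes at most 62.5 mm and 10.7 degrees, less where a joint would pass 70% of its speed; a pose out of reach is approached as far as the arm can. A call with a gripper value outside its range is refused whole. The fingers move at their own pace and stop on an object; "newtons" is the grip in N (left out, the last holds). Time passes only in rows, so rows that repeat a pose let the fingers close. It gives the time, the measured TCP pose, the force and the opening at its end, in the units of the state.
- env.state(): the state, without advancing time (a new reading comes with each control period).
- env.camera(name): name is "side" or "top" or "wrist"; returns a dict with "image" (480x640x3 uint8, red, green, blue), "camera_matrix" (3x3 intrinsics, pixels), "extrinsics" (4x4, takes a point from camera to world coordinates); the wrist camera has in their place "tool_from_camera" (4x4, takes a point from camera to tool coordinates, whose origin is the TCP and whose axes are the flange's). Camera axes: x right, y down, z forward; pixel columns grow to the right and rows downward; lengths in mm; the calibration is good to about 2 mm. A picture is of the moment at which its call begins: read the wrist's pose just before it. There is no depth.
- env.hand_in(): hands the job in, once; it reports no verdict.
The state is a dict: "t": time; "qpos": joint angles; "joint_velocities": joint speeds; "joint_efforts": joint torques, N m; "eef_pos": TCP position; "tcp_rot": TCP orientation; "contact_force": force on the tool from outside, world axes, zero at the start; "torque": the same for the moment, N m; "finger_gap": finger opening in mm.
Only numpy, scipy, OpenCV 4.12 (cv2) and the standard library are available. Lean on these libraries where they do the work, as an engineer would, in place of code of your own. Each camera call takes 0.05 s, during which the arm holds its last target.

## Working session

There is one attempt and no reset: what is moved stays moved. The work goes in short steps, Python scripts to look and compute and a tool call to move; the robot and the scene stay as the last step left them, time stands still between calls to the robot, and variables do not carry over. Pictures are saved under pics/ and viewed, and the job is handed in when it is done.

Besides the shell and the picture viewer there is one more tool, called after ">>>" as name(argument=value, ...), one argument or row to a line, values as JSON. servo_tool: Moves the arm, as the interface text tells. Its arguments: {"type":"object","properties":{"hand":{"type":"array","items":{"type":"number"}},"dp":{"type":"array","items":{"type":"array","items":{"type":"number"}}},"dr":{"type":"array","items":{"type":"array","items":{"type":"number"}}},"newtons":{"type":"number"}},"required":["hand","dp","dr"]}

```bash
mkdir -p pics; ls
python3 - <<'E'
from cell import env
import cv2,json,numpy as np
s=env.state(); print({k:np.round(v,2).tolist() for k,v in s.items()})
for n in ["side","top","wrist"]:
    c=env.camera(n); cv2.imwrite(f"pics/{n}0.png",c["image"][:,:,::-1])
    print(n,np.round(c["camera_matrix"],1).tolist(),np.round(c.get("extrinsics",c.get("tool_from_camera")),3).tolist())
E
```

```text
pics
{'t': 0.0, 'qpos': [56.0, 6.0, 5.53, 89.6, -0.0, 77.53], 'joint_velocities': [0.05, -0.07, 0.02, -0.05, 0.03, 0.11], 'joint_efforts': [-0.0, -55.69, 50.36, 0.02, -0.0, 0.0], 'eef_pos': [220.01, 557.86, 230.51], 'tcp_rot': [-179.93, -0.02, 158.47], 'contact_force': [0.59, -0.68, -0.33], 'torque': [-0.0, -0.02, 0.04], 'finger_gap': 85.42}
side [[606.3, 0.0, 316.1], [0.0, 606.3, 242.2], [0.0, 0.0, 1.0]] [[-0.729, -0.264, 0.631, -262.023], [-0.684, 0.29, -0.669, 795.668], [-0.006, -0.92, -0.392, 552.519], [0.0, 0.0, 0.0, 1.0]]
top [[487.0, 0.0, 325.6], [0.0, 487.0, 235.9], [0.0, 0.0, 1.0]] [[-0.001, -0.99, 0.144, 334.13], [-1.0, 0.002, 0.005, 7.16], [-0.005, -0.144, -0.99, 1151.229], [0.0, 0.0, 0.0, 1.0]]
wrist [[336.5, 0.0, 321.7], [0.0, 336.5, 238.6], [0.0, 0.0, 1.0]] [[-0.001, -0.962, -0.274, 68.598], [1.0, -0.001, 0.001, -0.053], [-0.001, -0.274, 0.962, -143.214], [0.0, 0.0, 0.0, 1.0]]
```

View pics/top0.png

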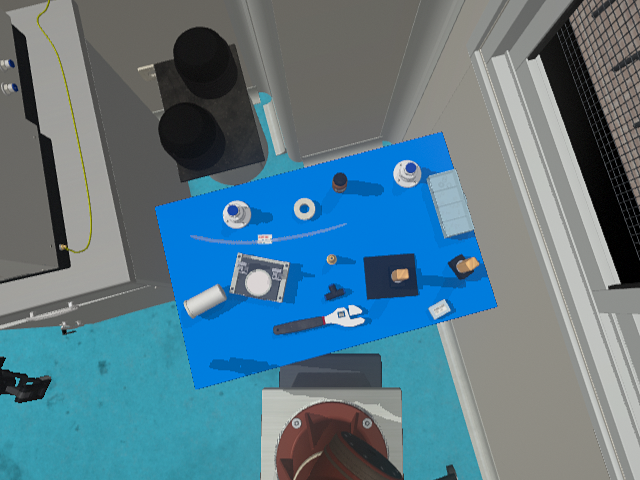

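View pics/side0.png

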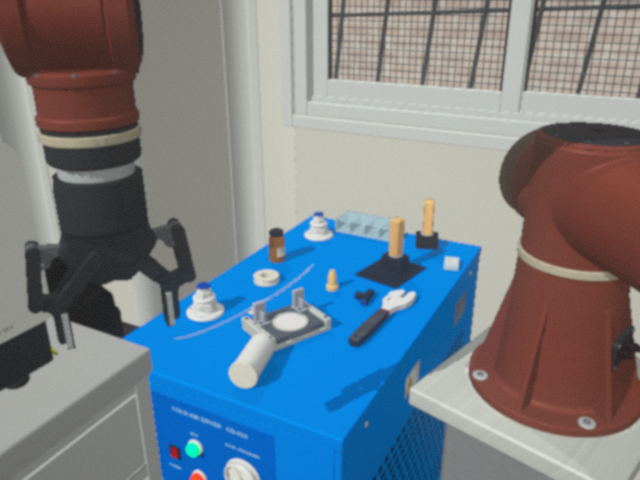

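View pics/wrist0.png

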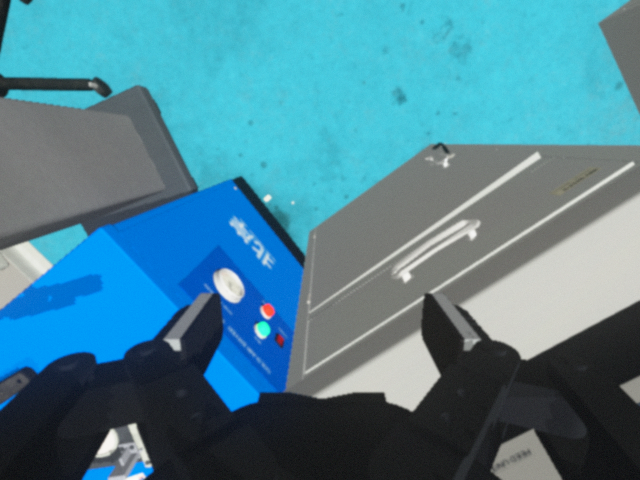

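The top view shows two mallets, at about (401,275) on the black pad and (466,266) off it. The one on the pad fits, because it is nearest the base at about (330,440). I'll confirm this in crops and cast rays.

```bash
cat > h.py <<'E'
import numpy as np,cv2
from cell import env
from scipy.spatial.transform import Rotation as R
def proj(c,P,T=None):
    T=c["extrinsics"] if T is None else T
    P=np.atleast_2d(P); q=(P-T[:3,3])@T[:3,:3]
    return cv2.projectPoints(q.astype(float),np.zeros(3),np.zeros(3),c["camera_matrix"],None)[0].reshape(-1,2)
def ray(c,uv,z,T=None):
    T=c["extrinsics"] if T is None else T
    uv=np.atleast_2d(uv).astype(float)
    d=np.c_[uv,np.ones(len(uv))]@np.linalg.inv(c["camera_matrix"]).T@T[:3,:3].T
    return T[:3,3]+d*((z-T[2,3])/d[:,2])[:,None]
def wristT(s,c):
    T=np.eye(4);T[:3,:3]=R.from_euler('xyz',s["tcp_rot"],degrees=True).as_matrix();T[:3,3]=s["eef_pos"]
    return T@c["tool_from_camera"]
E
python3 - <<'E'
import cv2,numpy as np
t=cv2.imread("pics/top0.png")
a=cv2.resize(t[235:315,345:495],None,fx=5,fy=5,interpolation=cv2.INTER_CUBIC)
cv2.imwrite("pics/mal0.png",a)
a=cv2.resize(t[240:310,215:305],None,fx=8,fy=8,interpolation=cv2.INTER_CUBIC)
cv2.imwrite("pics/blk0.png",a)
E
python3 - <<'E'
from h import *
c=env.camera("top")
im=c["image"]
g=im.max(2)
# pad mask: dark near pad
roi=np.zeros(g.shape,np.uint8);roi[245:305,355:425]=1
m=((g<60)&(roi>0)).astype(np.uint8)
cn=max(cv2.findContours(m,cv2.RETR_EXTERNAL,cv2.CHAIN_APPROX_NONE)[0],key=cv2.contourArea)
r=cv2.minAreaRect(cn);b=cv2.boxPoints(r);print(r,b.tolist());w=ray(c,b,4);print(w.round(1),w.mean(0))
for x in [(401,275),(466,266)]: print(ray(c,x,112))
E
```

```text
((384.0, 297.0), (0.0, 0.0), 0.0) [[384.0, 297.0], [384.0, 297.0], [384.0, 297.0], [384.0, 297.0]]
[[ 356.  -123.3    4. ]
 [ 356.  -123.3    4. ]
 [ 356.  -123.3    4. ]
 [ 356.  -123.3    4. ]] [ 356.02852391 -123.3321233     4.        ]
[[ 400.432837   -148.06629869  112.        ]]
[[ 419.46231499 -287.09610404  112.        ]]
```

View pics/mal0.png

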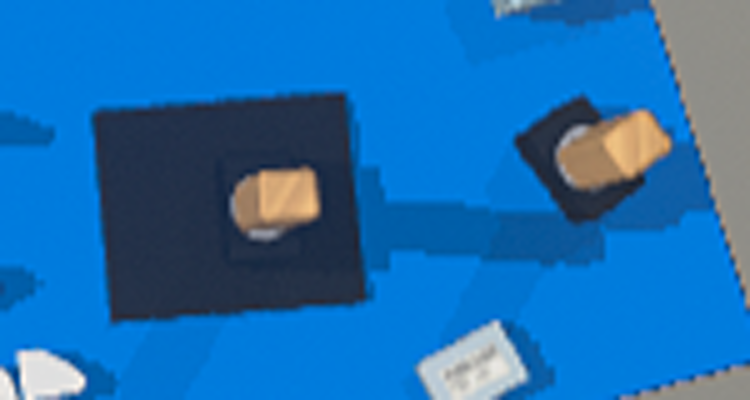

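View pics/blk0.png

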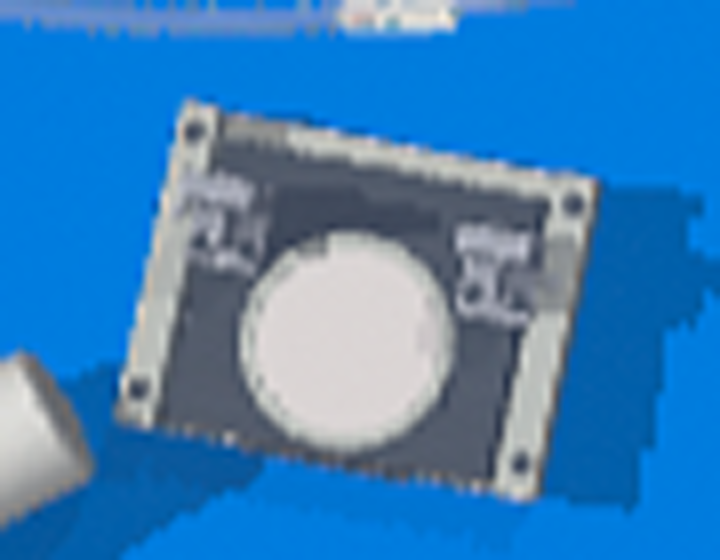

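The crops confirm it: the mallet at (402,274) stands on the black pad, and the one at (466,266) is the look-alike. Next I'll get coarse positions.

Run:
```python
from h import *
c=env.camera("top")
b=np.array([[190,100],[598,180],[535,500],[115,415]])/8+[215,240]
w=ray(c,b,22);print("block corners RL,RR,FR,FL",w.round(1).tolist())
b=np.array([[95,112],[345,93],[368,298],[110,320]])/5+[345,235]
w=ray(c,b,4);print("pad",w.round(1).tolist(),w.mean(0))
print(ray(c,[345+289/5,235+195/5],116))
```

```text
block corners RL,RR,FR,FL [[459.0, 215.6, 22.0], [435.5, 96.3, 22.0], [343.3, 113.5, 22.0], [367.7, 235.0, 22.0]]
pad [[449.0, -77.7, 4.0], [457.9, -196.1, 4.0], [361.5, -204.2, 4.0], [351.4, -83.6, 4.0]] [ 404.94631658 -140.41312596    4.        ]
[[ 402.29300603 -151.33424399  116.        ]]
```

>>> servo_tool(
  hand=[1,1,1,1,1],
  dp=[
    [1,-1,0.2],
    [2,-2,0.2],
    [3,-3.2,0.2],
    [3.5,-4.4,0],
    [3.5,-5.6,0],
  ],
  dr=[
    [0,0,-2],
    [0,0,-4],
    [0,0,-6],
    [0,0,-8],
    [0,0,-10],
  ],
)

```text
t: 0.88
eef_pos: [390.9, 304.9, 231.8]
tcp_rot: [-180.0, 0.0, 108.1]
contact_force: [-0.0, -1.1, 0.4]
finger_gap: 85.3
```

>>> servo_tool(
  hand=[1,1,1,1,1],
  dp=[
    [0.1,-1.1,-0.2],
    [0.2,-2.2,-0.4],
    [0.2,-3.4,-0.8],
    [0.2,-3.4,-0.8],
    [0.2,-3.4,-0.8],
  ],
  dr=[
    [0,0,-2],
    [0,0,-4],
    [0,0,-5.9],
    [0,0,-5.9],
    [0,0,-5.9],
  ],
)

```text
t: 1.5
eef_pos: [400.1, 136.9, 192.7]
tcp_rot: [180.0, -0.0, 79.0]
contact_force: [-0.1, 0.6, -0.2]
finger_gap: 85.3
```

Run:
```python
from h import *
import pickle
s=env.state();c=env.camera("wrist");print(s["eef_pos"],s["tcp_rot"],s["joint_velocities"])
pickle.dump((s,c),open("w1.pkl","wb"));cv2.imwrite("pics/w1.png",c["image"][:,:,::-1])
```

```text
[400.10589924 136.93774935 192.74202063] [ 1.79972493e+02 -2.26898192e-02  7.89783153e+01] [ 2.13973059  0.66801208  1.23596067 -0.01521849  0.09128544  0.14006959]
```

View pics/w1.png

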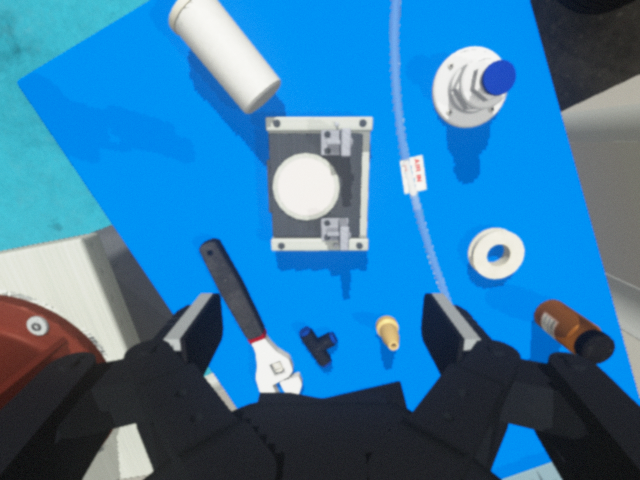

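>>> servo_tool(
  hand=[1,1,1,1,1],
  dp=[
    [0.2,0,-0.8],
    [0.2,0,-1.6],
    [0.2,0,-1.6],
    [0.2,0,-1.6],
    [0.2,0,-1.6],
  ],
  dr=[
    [0,0,0],
    [0,0,0],
    [0,0,0],
    [0,0,0],
    [0,0,0],
  ],
)

```text
t: 2.17
eef_pos: [411.1, 137.3, 114.5]
tcp_rot: [179.8, -0.0, 79.0]
contact_force: [-0.1, -0.2, 0.7]
finger_gap: 85.4
```

Run:
```python
from h import *
import pickle
s=env.state();c=env.camera("wrist");print(s["eef_pos"],s["tcp_rot"],s["joint_velocities"])
pickle.dump((s,c),open("w2.pkl","wb"));cv2.imwrite("pics/w2.png",c["image"][:,:,::-1])
```

```text
[411.08894243 137.26039421 114.50583764] [ 1.79833503e+02 -3.35505123e-02  7.90222179e+01] [-0.4540936  -0.07470041 -0.49565319 -0.21291781 -0.00722625  0.00360318]
```

View pics/w2.png

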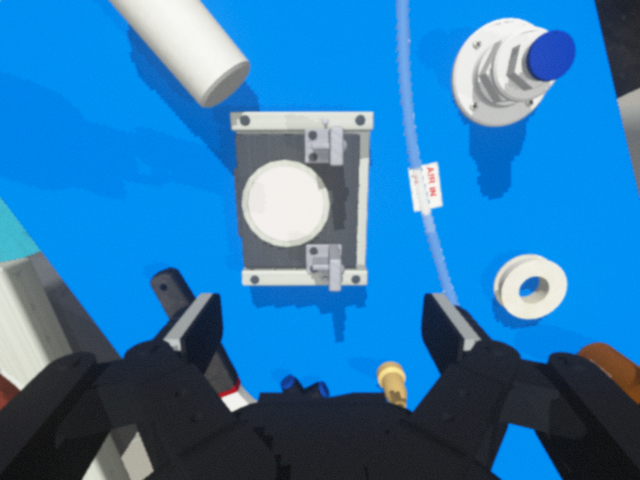

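Run:
```python
import cv2
t=cv2.imread("pics/w2.png")
cv2.imwrite("pics/w2c.png",cv2.resize(t[105:295,225:381],None,fx=5,fy=3.15 and 5,interpolation=cv2.INTER_CUBIC)[:,:][0:950:1][:600])
cv2.imwrite("pics/w2d.png",cv2.resize(t[175:295,225:381],None,fx=5,fy=5,interpolation=cv2.INTER_CUBIC))
```

```text
(no output)
```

View pics/w2c.png

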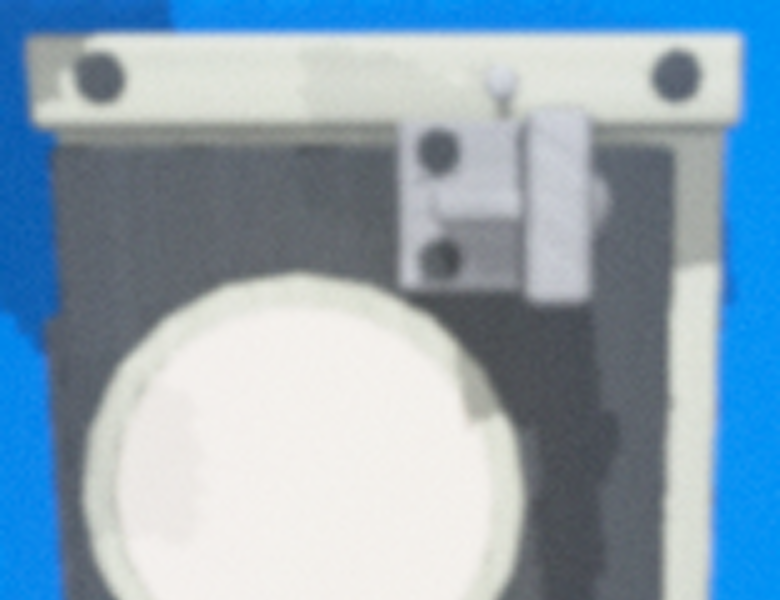

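View pics/w2d.png

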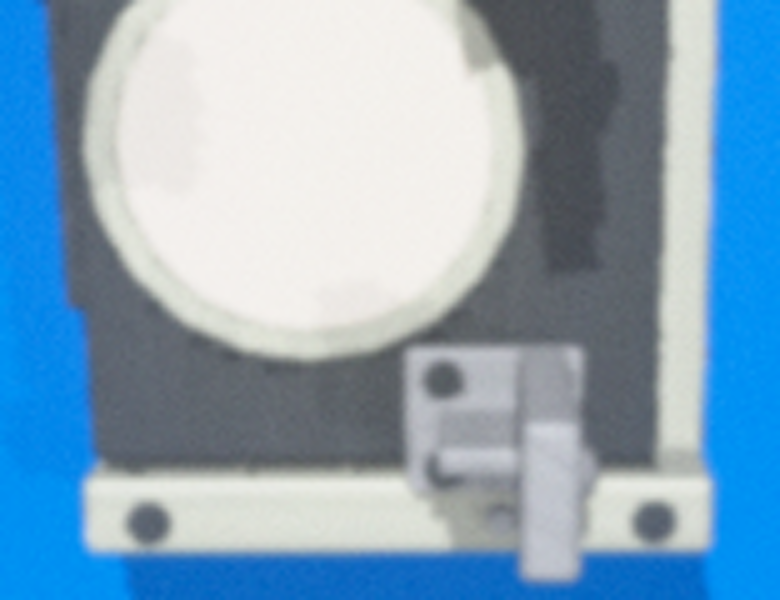

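```bash
cat > meas.py <<'E'
from h import *
import pickle
def run(f,A,Z):
    s,c=pickle.load(open(f,"rb"));T=wristT(s,c)
    return {k:ray(c,v,Z[k],T)[0] for k,v in A.items()}
E
python3 - <<'E'
from meas import *
a=lambda x,y:(x/5+225,y/5+105); b=lambda x,y:(x/5+225,y/5+175)
A=dict(FL=a(26,38),RL=a(745,35),FR=b(85,552),RR=b(713,550),pinL=a(501,78),pinR=b(502,515),butL=a(611,198),butR=b(597,466),
 lL=a(592,206),lR=b(582,470))
Z=dict(FL=22,RL=22,FR=22,RR=22,pinL=26,pinR=26,butL=45,butR=45,lL=56,lR=56)
P=run("w2.pkl",A,Z)
for k in P: print(k,P[k].round(1))
L=P["pinL"][:2];Rr=P["pinR"][:2];d=L-Rr;print("pin sep",np.hypot(*d),"yaw",-np.degrees(np.arctan2(d[0],d[1])))
d=P["FL"]-P["FR"];print("yawF",-np.degrees(np.arctan2(d[0],d[1])));d=P["RL"]-P["FL"];print("yawx",np.degrees(np.arctan2(d[1],d[0])))
d=P["RR"]-P["FR"];print("yawx",np.degrees(np.arctan2(d[1],d[0])))
m=np.mean([P[k] for k in("FL","RL","FR","RR")],0)
y=np.radians(-11.3);ex=np.array([np.cos(y),np.sin(y)]);ey=np.array([-ex[1],ex[0]])
print("O from corners",m[:2]+12.5*ex,"from pins",(L+Rr)/2-3*ex)
O=(L+Rr)/2-3*ex
for k in P:
    q=P[k][:2]-O;print(k,(q@ex).round(1),(q@ey).round(1))
E
```

```text
FL [370.2 235.6  22. ]
RL [463.1 218.   22. ]
FR [346.5 115.   22. ]
RR [440.  97.  22.]
pinL [430.5 218.6  26. ]
pinR [409.9 110.4  26. ]
butL [440.6 201.4  45. ]
butR [425.  122.7  45. ]
lL [437.4 201.1  56. ]
lR [423.  126.7  56. ]
pin sep 110.1753722312523 yaw -10.77244771567899
yawF -11.092248662739824
yawx -10.772491869139442
yawx -10.890482130916864
O from corners [417.19289381 163.93639922] from pins [417.24136814 165.07234921]
FL -60.0 60.0
RL 34.6 60.9
FR -59.5 -63.0
RR 35.6 -62.3
pinL 2.5 55.1
pinR 3.5 -55.1
butL 15.8 40.2
butR 15.9 -40.1
lL 12.8 39.3
lR 13.2 -36.4
```

>>> servo_tool(
  hand=[1,1,1,1,1],
  dp=[
    [0,-0.6,1],
    [0,-1.8,1.6],
    [-0.1,-3,1.6],
    [-0.1,-4.2,1.6],
    [-0.1,-5.4,1.6],
  ],
  dr=[
    [0,0,1],
    [0,0,2],
    [0,0,3],
    [0,0,3],
    [0,0,3],
  ],
)

```text
t: 2.85
eef_pos: [405.1, -135.6, 193.9]
tcp_rot: [179.9, 0.1, 94.0]
contact_force: [1.8, -0.3, -0.3]
finger_gap: 85.4
```

>>> servo_tool(
  hand=[1,1,1,1,1],
  dp=[
    [0,-1.1,0],
    [0,-1.1,-0.1],
    [0,-1.1,-0.1],
    [0,-1.1,-0.1],
    [0,-1.1,-0.1],
  ],
  dr=[
    [0,0,0],
    [0,0,0],
    [0,0,0],
    [0,0,0],
    [0,0,0],
  ],
)

```text
t: 3.48
eef_pos: [405.3, -187.3, 187.9]
tcp_rot: [180.0, 0.0, 94.1]
contact_force: [-0.2, -0.8, -0.5]
finger_gap: 85.4
```

```bash
cat > snap.py <<'E'
import sys
from h import *
import pickle
n=sys.argv[1];cam=sys.argv[2] if len(sys.argv)>2 else "wrist"
s=env.state();c=env.camera(cam);print(s["t"],s["eef_pos"].round(1) if hasattr(s["eef_pos"],"round") else s["eef_pos"],np.round(s["tcp_rot"],2),np.abs(s["joint_velocities"]).max().round(2),s["finger_gap"],np.round(s["contact_force"],1))
pickle.dump((s,c),open(n+".pkl","wb"));cv2.imwrite(f"pics/{n}.png",c["image"][:,:,::-1])
E
python3 snap.py w3
```

```text
3.475 [ 405.3 -187.3  187.9] [1.7996e+02 3.0000e-02 9.4070e+01] 0.28 85.42662544872289 [-0.2 -0.8 -0.5]
```

View pics/w3.png

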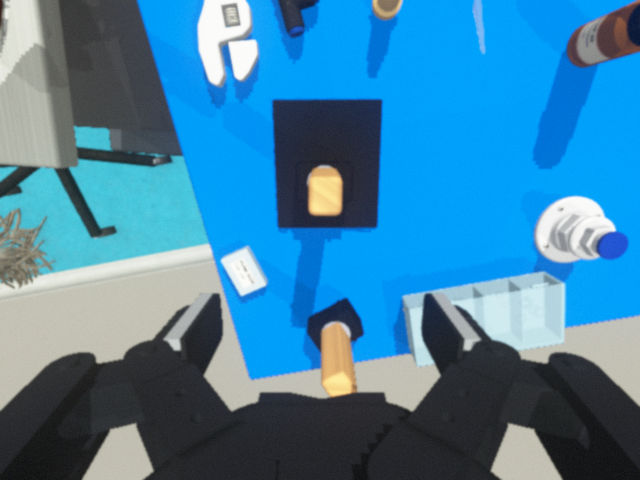

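Run:
```python
import cv2
t=cv2.imread("pics/w3.png")
a=t[90:240,255:400].astype(float); a=(a/255)**.45*255
cv2.imwrite("pics/w3c.png",cv2.resize(a.astype('uint8'),None,fx=4,fy=4,interpolation=cv2.INTER_CUBIC))
```

```text
(no output)
```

View pics/w3c.png

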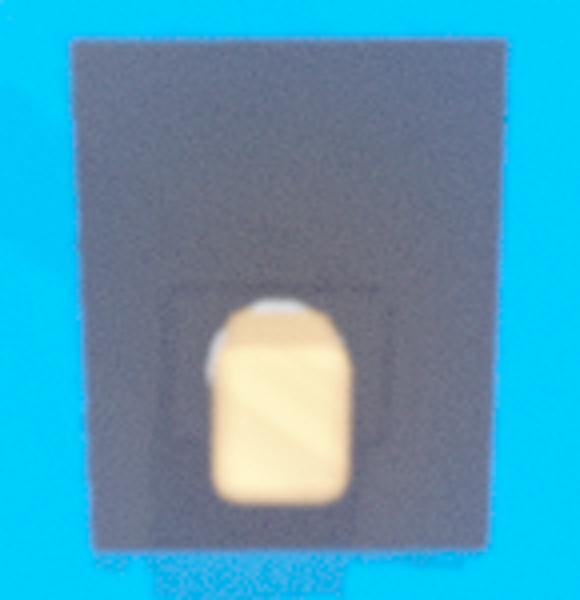

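Run:
```python
from meas import *
a=lambda x,y:(x/4+255,y/4+90)
A=dict(p1=a(72,40),p2=a(508,38),p3=a(488,551),p4=a(95,551),h1=a(215,345),h2=a(352,345),h3=a(350,503),h4=a(212,503),H1=a(163,287),H2=a(390,289),H3=a(382,443))
Z={k:(4 if k[0]=='p' else 116 if k[0]=='h' else 36) for k in A}
P=run("w3.pkl",A,Z)
for k in P: print(k,P[k].round(1))
m=lambda k:np.mean([P[k+str(i)] for i in(1,2,3,4)],0)
print(m('p'),m('h'),(P["H1"]+P["H3"])/2)
f=lambda a,b:np.degrees(np.arctan2(*(P[b]-P[a])[[1,0]]))
print(f('p1','p2'),f('p4','p3'),f('p4','p1')-90,f('p3','p2')-90,f('H1','H2'),f('h1','h2'),f('h4','h3'))
```

```text
p1 [355. -84.   4.]
p2 [453.3 -76.6   4. ]
p3 [ 462.6 -195.8    4. ]
p4 [ 364.4 -202.7    4. ]
h1 [ 394.7 -138.9  116. ]
h2 [ 416.3 -137.4  116. ]
h3 [ 418.2 -162.8  116. ]
h4 [ 395.7 -164.4  116. ]
H1 [ 380.5 -135.2   36. ]
H2 [ 429.  -132.2   36. ]
H3 [ 430.4 -165.4   36. ]
[ 408.81901404 -139.77643046    4.        ] [ 406.22638461 -150.87342604  116.        ] [ 405.41284791 -150.29255887   36.        ]
4.287631736333257 4.019599071841182 4.538511403994718 4.442612706851605 3.5393900824368765 4.0296314572466745 4.022013263575261
```

>>> servo_tool(
  hand=[1,1,1,1,1],
  dp=[
    [0.01,0.73,0],
    [0.01,0.73,0],
    [0.01,0.73,-0.5],
    [0.01,0.73,-1.2],
    [0.01,0.73,-1.8],
  ],
  dr=[
    [0,0,0],
    [0,0,0],
    [0,0,0],
    [0,0,0],
    [0,0,0],
  ],
)

```text
t: 4.15
eef_pos: [405.5, -151.9, 96.4]
tcp_rot: [180.0, 0.0, 94.0]
contact_force: [1.2, 0.8, 0.8]
finger_gap: 85.3
```

>>> servo_tool(
  hand=[1,1,1,1],
  dp=[
    [0,0,-0.4],
    [0,0,-0.64],
    [0,0,-0.64],
    [0,0,-0.64],
  ],
  dr=[
    [0,0,0],
    [0,0,0],
    [0,0,0],
    [0,0,0],
  ],
)

```text
t: 4.65
eef_pos: [406.0, -152.1, 66.4]
tcp_rot: [179.9, 0.1, 94.0]
contact_force: [-0.0, -0.2, -0.7]
finger_gap: 85.5
```

```bash
python3 snap.py w4
```

```text
4.65 [ 406.  -152.1   66.4] [1.7994e+02 5.0000e-02 9.3970e+01] 0.25 85.48108466313643 [-0.  -0.2 -0.7]
```

View pics/w4.png

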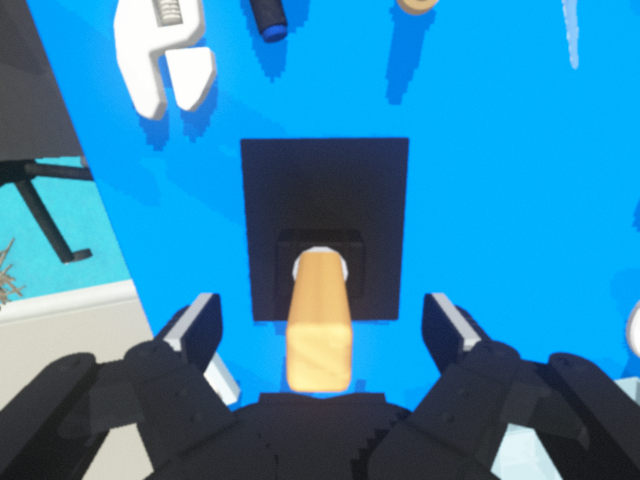

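>>> servo_tool(
  hand=[1,1,0.1,0.1,0.1],
  dp=[
    [0,0.03,-0.08],
    [0,0.03,-0.08],
    [0,0.03,-0.08],
    [0,0.03,-0.08],
    [0,0.03,-0.08],
  ],
  dr=[
    [0,0,0],
    [0,0,0],
    [0,0,0],
    [0,0,0],
    [0,0,0],
  ],
  newtons=90,
)

```text
t: 5.32
eef_pos: [405.5, -150.2, 61.5]
tcp_rot: [180.0, 0.0, 94.0]
contact_force: [0.0, 1.6, 0.1]
finger_gap: 32.2
```

>>> servo_tool(
  hand=[0.1,0.1,0.1,0.1],
  dp=[
    [0,0,0],
    [0,0,0],
    [0,0,0],
    [0,0,0],
  ],
  dr=[
    [0,0,0],
    [0,0,0],
    [0,0,0],
    [0,0,0],
  ],
)

```text
t: 5.82
eef_pos: [405.5, -150.2, 61.6]
tcp_rot: [180.0, 0.0, 94.0]
contact_force: [-0.7, 0.8, 3.5]
finger_gap: 21.0
```

>>> servo_tool(
  hand=[0.1,0.1,0.1,0.1,0.1],
  dp=[
    [0,0,0.4],
    [0,0,1.2],
    [0.2,0.6,2],
    [0.6,1.6,2],
    [1,2.6,2],
  ],
  dr=[
    [0,0,0],
    [0,0,0],
    [0,0,-1],
    [0,0,-2],
    [0,0,-3],
  ],
)

```text
t: 6.45
eef_pos: [456.1, -19.0, 161.6]
tcp_rot: [179.9, 0.0, 78.7]
contact_force: [1.2, -1.2, -2.3]
finger_gap: 21.3
```

Run:
```python
from meas import *
A=dict(fl=(453,75),fl2=(458,110),hose=(407,110),cap=(530,60),spool=(494,285))
print(run("w2.pkl",A,dict(fl=8,fl2=8,hose=10,cap=60,spool=13)))
s=env.state();print(s)
```

```text
{'fl': array([521.58696324, 231.83087822,   8.        ]), 'fl2': array([523.08295978, 208.84302265,   8.        ]), 'hose': array([487.66136123, 215.54341853,  10.        ]), 'cap': array([542.32369637, 225.77141641,  60.        ]), 'spool': array([538.31798106,  73.68520717,  13.        ])}
{'t': 6.45, 'qpos': array([-1.88766656e+01, -1.99508545e+01, -2.56646733e+01,  8.42271086e+01,
       -1.39425241e-03,  8.23879235e+01]), 'joint_velocities': array([ 5.79858381e+01,  2.36536631e+01,  1.75705911e+01, -5.45598952e+00,
        2.23022571e-02,  9.68118174e+01]), 'joint_efforts': array([-7.65008748e+00, -3.89414370e+01,  5.00978923e+01,  9.59034786e-01,
        4.35194001e-02, -2.80993693e+00]), 'eef_pos': array([456.10297727, -18.99281526, 161.63619385]), 'tcp_rot': array([1.79941633e+02, 9.20704165e-03, 7.87354055e+01]), 'contact_force': array([ 1.23306198, -1.17866577, -2.29181814]), 'torque': array([-0.01999979, -0.00352147, -0.02934676]), 'finger_gap': 21.298861875760107}
```

>>> servo_tool(
  hand=[0.1,0.1,0.1,0.1,0.1],
  dp=[
    [0.1,1,0],
    [0.2,2,0],
    [0.28,2.66,-0.2],
    [0.28,2.66,-0.8],
    [0.28,2.66,-1.2],
  ],
  dr=[
    [0,0,0],
    [0,0,0],
    [0,0,0],
    [0,0,0],
    [0,0,0],
  ],
)

```text
t: 7.08
eef_pos: [468.6, 113.5, 99.5]
tcp_rot: [-179.9, 0.0, 79.0]
contact_force: [-0.5, -0.5, -2.9]
finger_gap: 21.1
```

>>> servo_tool(
  hand=[0.1,0.1,0.1],
  dp=[
    [0,0,0],
    [0,0,0],
    [0,0,0],
  ],
  dr=[
    [0,0,0],
    [0,0,0],
    [0,0,0],
  ],
)

```text
t: 7.45
eef_pos: [470.2, 112.7, 102.5]
tcp_rot: [179.9, -0.0, 79.0]
contact_force: [0.2, -0.6, -1.8]
finger_gap: 20.8
```

```bash
python3 snap.py w5; python3 snap.py s5 side
python3 - <<'E'
import cv2
t=cv2.imread("pics/s5.png");cv2.imwrite("pics/s5c.png",cv2.resize(t[180:380,180:420],None,fx=3,fy=3,interpolation=cv2.INTER_CUBIC))
E
```

```text
7.45 [470.2 112.7 102.5] [ 1.799e+02 -1.000e-02  7.895e+01] 0.17 20.786302807454092 [ 0.2 -0.6 -1.8]
7.5 [470.1 112.7 102.4] [ 1.7991e+02 -1.0000e-02  7.8960e+01] 0.25 20.989580043028024 [-0.7 -0.3 -1.4]
```

View pics/w5.png

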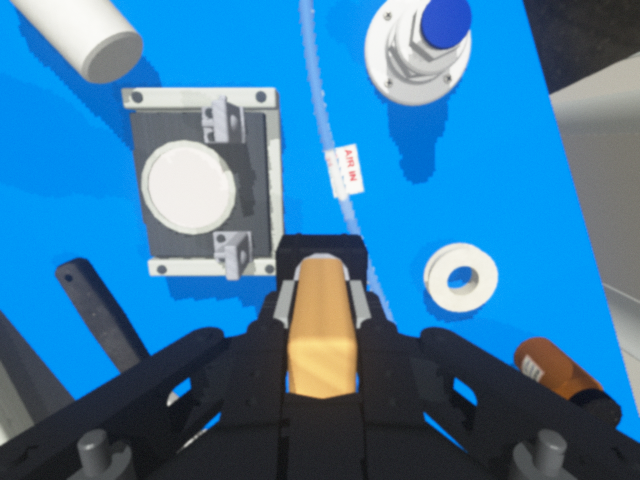

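View pics/s5c.png

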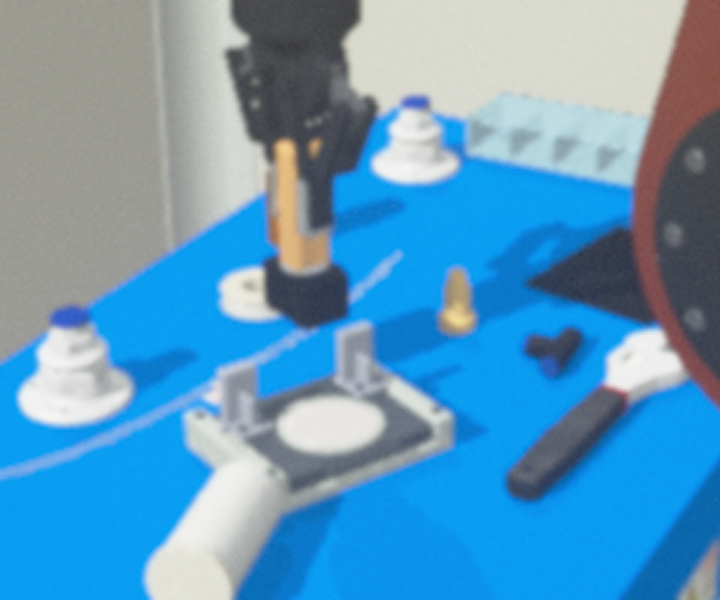

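>>> servo_tool(
  hand=[0.1,0.1,0.1,0.1,0.1],
  dp=[
    [0,0,-0.26],
    [0,0.01,-0.26],
    [-0.2,0.05,-0.26],
    [-0.28,0.066,-0.26],
    [-0.28,0.066,-0.26],
  ],
  dr=[
    [0,0,0],
    [0,0,0],
    [0,0,0],
    [0,0,0],
    [0,0,0],
  ],
)

```text
t: 8.18
eef_pos: [455.3, 116.3, 88.7]
tcp_rot: [180.0, -0.0, 79.0]
contact_force: [-0.3, 0.3, -2.2]
finger_gap: 20.6
```

```bash
cat > b.py <<'E'
from h import *
y=np.radians(-10.9);ex=np.array([np.cos(y),np.sin(y)]);ey=np.array([-ex[1],ex[0]]);O=np.array([417.2,164.3])
s=env.state();q=np.array(s["eef_pos"][:2])-O;f=np.array(s["contact_force"])
print("t",s["t"],"block x,y",(q@ex).round(2),(q@ey).round(2),"z",np.round(s["eef_pos"][2],1),"yaw",np.round(s["tcp_rot"],2),"F block",(f[:2]@ex).round(1),(f[:2]@ey).round(1),f[2].round(1),"mom",np.round(s["torque"],2),"gap",s["finger_gap"])
E
python3 b.py
```

```text
t 8.175 block x,y 46.48 -39.93 z 88.7 yaw [179.96  -0.    78.99] F block -0.4 0.3 -2.2 mom [-0.1  -0.03 -0.01] gap 20.560164225058784
```

>>> servo_tool(
  hand=[0.1,0.1,0.1],
  dp=[
    [-0.04,0.008,0],
    [-0.08,0.015,0],
    [-0.08,0.015,0],
  ],
  dr=[
    [0,0,0],
    [0,0,0],
    [0,0,0],
  ],
)

```text
t: 8.55
eef_pos: [451.4, 116.9, 88.4]
tcp_rot: [180.0, 0.0, 79.0]
contact_force: [-0.1, -0.6, -3.0]
finger_gap: 21.4
```

>>> servo_tool(
  hand=[0.1,0.1],
  dp=[
    [-0.02,0.004,0],
    [-0.02,0.004,0],
  ],
  dr=[
    [0,0,0],
    [0,0,0],
  ],
)

```text
t: 8.8
eef_pos: [450.5, 117.1, 88.4]
tcp_rot: [180.0, 0.0, 79.0]
contact_force: [-0.3, 0.5, -2.3]
finger_gap: 21.0
```

```bash
python3 b.py
```

```text
t 8.8 block x,y 41.58 -40.07 z 88.4 yaw [180.     0.    78.97] F block -0.4 0.4 -2.3 mom [-0.01 -0.02  0.01] gap 20.97467796540528
```

>>> servo_tool(
  hand=[0.1,0.1],
  dp=[
    [-0.02,0.004,0],
    [-0.02,0.004,0],
  ],
  dr=[
    [0,0,0],
    [0,0,0],
  ],
)

```text
t: 9.05
eef_pos: [449.4, 117.3, 88.4]
tcp_rot: [180.0, -0.0, 79.0]
contact_force: [0.3, -0.4, -2.9]
finger_gap: 20.9
```

>>> servo_tool(
  hand=[0.1,0.1],
  dp=[
    [-0.02,0.004,0],
    [-0.02,0.004,0],
  ],
  dr=[
    [0,0,0],
    [0,0,0],
  ],
)

```text
t: 9.3
eef_pos: [448.7, 117.5, 88.5]
tcp_rot: [180.0, -0.0, 79.0]
contact_force: [1.1, 0.5, -2.8]
finger_gap: 21.1
```

>>> servo_tool(
  hand=[0.1,0.1],
  dp=[
    [-0.02,0.004,0],
    [-0.02,0.004,0],
  ],
  dr=[
    [0,0,0],
    [0,0,0],
  ],
)

```text
t: 9.55
eef_pos: [448.2, 117.6, 88.8]
tcp_rot: [179.9, -0.0, 79.0]
contact_force: [4.8, -1.5, -3.6]
finger_gap: 21.3
```

```bash
python3 b.py
```

```text
t 9.55 block x,y 39.23 -40.02 z 88.8 yaw [179.9   -0.    78.96] F block 5.0 -0.6 -3.6 mom [-0.21 -1.23  0.02] gap 21.274944375895398
```

>>> servo_tool(
  hand=[0.1],
  dp=[
    [-0.01,0.002,0],
  ],
  dr=[
    [0,0,0],
  ],
)

```text
t: 9.68
eef_pos: [448.0, 117.6, 88.9]
tcp_rot: [179.9, -0.0, 79.0]
contact_force: [7.9, -1.5, -4.6]
finger_gap: 21.3
```

>>> servo_tool(
  hand=[0.1],
  dp=[
    [-0.01,0.002,0],
  ],
  dr=[
    [0,0,0],
  ],
)

```text
t: 9.8
eef_pos: [447.6, 117.7, 88.9]
tcp_rot: [179.8, -0.0, 79.0]
contact_force: [6.7, -0.6, -4.8]
finger_gap: 21.1
```

>>> servo_tool(
  hand=[0.1],
  dp=[
    [-0.01,0.002,0],
  ],
  dr=[
    [0,0,0],
  ],
)

```text
t: 9.93
eef_pos: [447.2, 117.8, 89.0]
tcp_rot: [179.8, -0.0, 79.0]
contact_force: [7.5, -1.4, -3.6]
finger_gap: 20.6
```

```bash
python3 b.py
```

```text
t 9.925 block x,y 38.23 -40.02 z 89.0 yaw [179.84  -0.    78.96] F block 7.7 0.1 -3.6 mom [-0.32 -1.83 -0.04] gap 20.61190843569673
```

>>> servo_tool(
  hand=[0.1,0.1],
  dp=[
    [-0.01,0.002,0],
    [-0.02,0.004,0],
  ],
  dr=[
    [0,0,0],
    [0,0,0],
  ],
)

```text
t: 10.18
eef_pos: [446.2, 118.0, 89.0]
tcp_rot: [179.8, -0.0, 79.0]
contact_force: [7.7, -1.5, -3.4]
finger_gap: 20.9
```

>>> servo_tool(
  hand=[0.1],
  dp=[
    [-0.01,0.002,0],
  ],
  dr=[
    [0,0,0],
  ],
)

```text
t: 10.3
eef_pos: [446.0, 118.0, 89.1]
tcp_rot: [179.8, -0.0, 79.0]
contact_force: [9.1, -0.3, -4.9]
finger_gap: 21.5
```

```bash
python3 b.py
```

```text
t 10.3 block x,y 37.02 -39.99 z 89.1 yaw [ 1.798e+02 -1.000e-02  7.896e+01] F block 9.0 1.4 -4.9 mom [-0.46 -2.4  -0.07] gap 21.54893769497811
```

>>> servo_tool(
  hand=[0.1,0.1,0.1,0.1,0.1],
  dp=[
    [0.295,-0.057,0],
    [0.44,0.7,0],
    [0.597,1.514,0],
    [0.52,1.53,0],
    [0.44,1.544,0],
  ],
  dr=[
    [0,0,0],
    [0,0,0],
    [0,0,0],
    [0,0,0],
    [0,0,0],
  ],
)

```text
t: 10.92
eef_pos: [465.5, 195.3, 88.1]
tcp_rot: [-179.9, 0.0, 79.0]
contact_force: [0.2, -0.5, -2.9]
finger_gap: 21.2
```

>>> servo_tool(
  hand=[0.1],
  dp=[
    [0,0,0],
  ],
  dr=[
    [0,0,0],
  ],
)

```text
t: 11.05
eef_pos: [465.9, 194.9, 88.4]
tcp_rot: [-180.0, 0.0, 78.9]
contact_force: [0.4, -0.2, -2.9]
finger_gap: 20.8
```

```bash
python3 b.py
```

```text
t 11.05 block x,y 42.08 39.24 z 88.4 yaw [-1.7998e+02  2.0000e-02  7.8930e+01] F block 0.5 -0.2 -2.9 mom [-0.01 -0.01  0.04] gap 20.79029358788266
```

Approach the left lug.

>>> servo_tool(
  hand=[0.1,0.1,0.1],
  dp=[
    [-0.02,0.004,0],
    [-0.03,0.006,0],
    [-0.035,0.007,0],
  ],
  dr=[
    [0,0,0],
    [0,0,0],
    [0,0,0],
  ],
)

```text
t: 11.42
eef_pos: [464.8, 195.7, 88.5]
tcp_rot: [180.0, -0.0, 78.9]
contact_force: [0.1, 0.1, -3.0]
finger_gap: 20.9
```

>>> servo_tool(
  hand=[0.1,0.1],
  dp=[
    [-0.01,0.002,0],
    [-0.02,0.004,0],
  ],
  dr=[
    [0,0,0],
    [0,0,0],
  ],
)

```text
t: 11.68
eef_pos: [463.9, 196.0, 88.5]
tcp_rot: [180.0, 0.0, 79.0]
contact_force: [1.5, -0.0, -2.4]
finger_gap: 21.4
```

>>> servo_tool(
  hand=[0.1,0.1],
  dp=[
    [-0.01,0.002,0],
    [-0.02,0.004,0],
  ],
  dr=[
    [0,0,0],
    [0,0,0],
  ],
)

```text
t: 11.92
eef_pos: [463.5, 196.1, 88.7]
tcp_rot: [179.9, -0.0, 79.0]
contact_force: [4.3, -1.2, -4.3]
finger_gap: 21.2
```

```bash
python3 b.py
```

```text
t 11.925 block x,y 39.4 40.01 z 88.7 yaw [179.9   -0.    78.96] F block 4.5 -0.4 -4.3 mom [-0.31 -1.28  0.01] gap 21.178380753683697
```

>>> servo_tool(
  hand=[0.1,0.1,0.1,0.1],
  dp=[
    [-0.01,0.002,0],
    [-0.02,0.004,0],
    [-0.03,0.006,0],
    [-0.04,0.008,0],
  ],
  dr=[
    [0,0,0],
    [0,0,0],
    [0,0,0],
    [0,0,0],
  ],
)

```text
t: 12.42
eef_pos: [462.1, 196.5, 89.0]
tcp_rot: [179.8, -0.0, 79.0]
contact_force: [7.1, -0.7, -3.3]
finger_gap: 21.0
```

```bash
python3 b.py
```

```text
t 12.425 block x,y 38.01 40.08 z 89.0 yaw [ 1.7982e+02 -1.0000e-02  7.8950e+01] F block 7.1 0.7 -3.3 mom [-0.33 -1.86 -0.03] gap 21.02103801143685
```

>>> servo_tool(
  hand=[0.1,0.1,0.1],
  dp=[
    [-0.01,0.002,0],
    [-0.02,0.004,0],
    [-0.03,0.006,0],
  ],
  dr=[
    [0,0,0],
    [0,0,0],
    [0,0,0],
  ],
)

```text
t: 12.8
eef_pos: [460.6, 196.7, 89.0]
tcp_rot: [179.8, -0.0, 78.9]
contact_force: [6.4, -1.2, -4.6]
finger_gap: 20.8
```

>>> servo_tool(
  hand=[0.1],
  dp=[
    [-0.01,0.002,0],
  ],
  dr=[
    [0,0,0],
  ],
)

```text
t: 12.92
eef_pos: [460.1, 196.8, 89.0]
tcp_rot: [179.8, -0.0, 78.9]
contact_force: [6.8, -2.0, -4.3]
finger_gap: 21.1
```

>>> servo_tool(
  hand=[0.1],
  dp=[
    [-0.01,0.002,0],
  ],
  dr=[
    [0,0,0],
  ],
)

```text
t: 13.05
eef_pos: [459.6, 196.9, 89.0]
tcp_rot: [179.8, -0.0, 78.9]
contact_force: [6.6, -1.3, -3.6]
finger_gap: 20.9
```

```bash
python3 b.py
```

```text
t 13.05 block x,y 35.47 40.04 z 89.0 yaw [ 1.7983e+02 -1.0000e-02  7.8950e+01] F block 6.7 -0.1 -3.6 mom [-0.43 -1.83 -0.03] gap 20.922173961414003
```

>>> servo_tool(
  hand=[0.1],
  dp=[
    [-0.008,0.002,0],
  ],
  dr=[
    [0,0,0],
  ],
)

```text
t: 13.18
eef_pos: [459.2, 197.0, 89.0]
tcp_rot: [179.8, -0.0, 78.9]
contact_force: [7.9, -2.0, -3.3]
finger_gap: 20.9
```

>>> servo_tool(
  hand=[0.1,0.1,0.1,0.1,0.1],
  dp=[
    [0.295,-0.057,0],
    [0.14,-0.8,0],
    [-0.007,-1.628,0],
    [-0.06,-1.618,0],
    [-0.06,-1.618,0],
  ],
  dr=[
    [0,0,0],
    [0,0,0],
    [0,0,0],
    [0,0,0],
    [0,0,0],
  ],
)

```text
t: 13.8
eef_pos: [454.6, 116.7, 88.4]
tcp_rot: [-180.0, -0.0, 78.9]
contact_force: [0.9, 0.1, -1.9]
finger_gap: 21.1
```

```bash
python3 b.py
```

```text
t 13.8 block x,y 45.68 -39.68 z 88.4 yaw [-1.7998e+02 -3.0000e-02  7.8950e+01] F block 0.9 0.2 -1.9 mom [0.06 0.02 0.05] gap 21.12513024434526
```

>>> servo_tool(
  hand=[0.1,0.1,0.1,0.1],
  dp=[
    [-0.05,0.01,0],
    [-0.1,0.019,0],
    [-0.13,0.025,0],
    [-0.13,0.025,0],
  ],
  dr=[
    [0,0,0],
    [0,0,0],
    [0,0,0],
    [0,0,0],
  ],
)

```text
t: 14.3
eef_pos: [448.2, 117.8, 88.4]
tcp_rot: [180.0, -0.0, 79.0]
contact_force: [-0.4, -0.2, -2.4]
finger_gap: 20.8
```

>>> servo_tool(
  hand=[0.1,0.1,0.1],
  dp=[
    [-0.01,0.002,0],
    [-0.02,0.004,0],
    [-0.03,0.006,0],
  ],
  dr=[
    [0,0,0],
    [0,0,0],
    [0,0,0],
  ],
)

```text
t: 14.68
eef_pos: [446.9, 117.9, 88.5]
tcp_rot: [180.0, -0.0, 79.0]
contact_force: [1.1, 0.3, -3.8]
finger_gap: 20.9
```

>>> servo_tool(
  hand=[0.1,0.1,0.1],
  dp=[
    [-0.01,0.002,0],
    [-0.02,0.004,0],
    [-0.03,0.006,0],
  ],
  dr=[
    [0,0,0],
    [0,0,0],
    [0,0,0],
  ],
)

```text
t: 15.05
eef_pos: [446.3, 118.0, 88.9]
tcp_rot: [179.9, -0.0, 79.0]
contact_force: [6.4, -0.8, -4.3]
finger_gap: 21.0
```

```bash
python3 b.py
```

```text
t 15.05 block x,y 37.3 -39.97 z 88.9 yaw [179.87  -0.    78.96] F block 6.5 0.4 -4.3 mom [-0.31 -1.63  0.01] gap 20.956936662245724
```

>>> servo_tool(
  hand=[0.1,0.1,0.1,0.1,0.1],
  dp=[
    [-0.012,0.002,0],
    [-0.024,0.005,0],
    [-0.036,0.007,0],
    [-0.048,0.009,0],
    [-0.06,0.012,0],
  ],
  dr=[
    [0,0,0],
    [0,0,0],
    [0,0,0],
    [0,0,0],
    [0,0,0],
  ],
)

```text
t: 15.68
eef_pos: [443.7, 118.5, 89.0]
tcp_rot: [179.8, -0.0, 79.0]
contact_force: [7.9, -1.3, -4.2]
finger_gap: 21.3
```

>>> servo_tool(
  hand=[0.1],
  dp=[
    [-0.01,0.002,0],
  ],
  dr=[
    [0,0,0],
  ],
)

```text
t: 15.8
eef_pos: [443.2, 118.6, 89.0]
tcp_rot: [179.8, -0.0, 79.0]
contact_force: [6.8, -1.1, -4.2]
finger_gap: 20.9
```

```bash
python3 b.py
```

```text
t 15.8 block x,y 34.17 -39.96 z 89.0 yaw [179.82  -0.    78.95] F block 6.9 0.2 -4.2 mom [-0.42 -1.82 -0.06] gap 20.910499942234804
```

>>> servo_tool(
  hand=[0.1,0.1],
  dp=[
    [-0.01,0.002,0],
    [-0.02,0.004,0],
  ],
  dr=[
    [0,0,0],
    [0,0,0],
  ],
)

```text
t: 16.05
eef_pos: [442.2, 118.8, 89.0]
tcp_rot: [179.8, -0.0, 79.0]
contact_force: [7.3, -2.2, -3.8]
finger_gap: 21.0
```

>>> servo_tool(
  hand=[0.1,0.1,0.1,0.1,0.1],
  dp=[
    [0.295,-0.057,0],
    [0.44,0.7,0],
    [0.597,1.514,0],
    [0.52,1.528,0],
    [0.44,1.544,0],
  ],
  dr=[
    [0,0,0],
    [0,0,0],
    [0,0,0],
    [0,0,0],
    [0,0,0],
  ],
)

```text
t: 16.68
eef_pos: [462.0, 196.1, 88.1]
tcp_rot: [-179.9, 0.0, 79.0]
contact_force: [0.2, 0.5, -2.4]
finger_gap: 21.0
```

>>> servo_tool(
  hand=[0.1,0.1],
  dp=[
    [-0.04,0.008,0],
    [-0.06,0.012,0],
  ],
  dr=[
    [0,0,0],
    [0,0,0],
  ],
)

```text
t: 16.92
eef_pos: [459.8, 196.3, 88.6]
tcp_rot: [180.0, 0.0, 78.9]
contact_force: [0.7, -0.7, -3.1]
finger_gap: 20.9
```

```bash
python3 b.py
```

```text
t 16.925 block x,y 35.78 39.49 z 88.6 yaw [179.97   0.    78.91] F block 0.8 -0.5 -3.1 mom [-0.12 -0.33  0.01] gap 20.90188522111706
```

>>> servo_tool(
  hand=[0.1,0.1,0.1,0.1,0.1],
  dp=[
    [-0.01,0.002,0],
    [-0.02,0.004,0],
    [-0.03,0.006,0],
    [-0.042,0.008,0],
    [-0.054,0.01,0],
  ],
  dr=[
    [0,0,0],
    [0,0,0],
    [0,0,0],
    [0,0,0],
    [0,0,0],
  ],
)

```text
t: 17.55
eef_pos: [458.5, 197.1, 89.0]
tcp_rot: [179.8, 0.0, 78.9]
contact_force: [6.7, -3.0, -3.4]
finger_gap: 21.3
```

```bash
python3 b.py
```

```text
t 17.55 block x,y 34.39 39.99 z 89.0 yaw [179.82   0.    78.94] F block 7.1 -1.7 -3.4 mom [-0.6  -1.85  0.02] gap 21.278119965345176
```

>>> servo_tool(
  hand=[0.1,0.1,0.1,0.1,0.1],
  dp=[
    [-0.012,0.002,0],
    [-0.024,0.005,0],
    [-0.036,0.007,0],
    [-0.048,0.009,0],
    [-0.055,0.011,0],
  ],
  dr=[
    [0,0,0],
    [0,0,0],
    [0,0,0],
    [0,0,0],
    [0,0,0],
  ],
)

```text
t: 18.18
eef_pos: [455.8, 197.6, 89.0]
tcp_rot: [179.8, 0.0, 78.9]
contact_force: [6.7, -2.4, -4.0]
finger_gap: 21.0
```

```bash
python3 b.py
```

```text
t 18.175 block x,y 31.61 40.03 z 89.0 yaw [179.82   0.    78.94] F block 7.0 -1.1 -4.0 mom [-0.64 -1.77  0.02] gap 20.99527645824292
```

>>> servo_tool(
  hand=[0.1],
  dp=[
    [-0.009,0.002,0],
  ],
  dr=[
    [0,0,0],
  ],
)

```text
t: 18.3
eef_pos: [455.4, 197.7, 89.0]
tcp_rot: [179.8, 0.0, 78.9]
contact_force: [7.8, -2.4, -4.0]
finger_gap: 21.1
```

>>> servo_tool(
  hand=[0.1,0.1,0.1,0.1,0.1],
  dp=[
    [0.295,-0.057,0],
    [0.14,-0.8,0],
    [-0.007,-1.628,0],
    [-0.09,-1.612,0],
    [-0.15,-1.6,0],
  ],
  dr=[
    [0,0,0],
    [0,0,0],
    [0,0,0],
    [0,0,0],
    [0,0,0],
  ],
)

```text
t: 18.92
eef_pos: [446.1, 118.4, 88.4]
tcp_rot: [-180.0, -0.0, 78.9]
contact_force: [0.6, -0.3, -1.7]
finger_gap: 20.6
```

>>> servo_tool(
  hand=[0.1,0.1,0.1],
  dp=[
    [-0.03,0.006,0],
    [-0.04,0.008,0],
    [-0.04,0.008,0],
  ],
  dr=[
    [0,0,0],
    [0,0,0],
    [0,0,0],
  ],
)

```text
t: 19.3
eef_pos: [444.4, 118.9, 88.4]
tcp_rot: [-180.0, 0.0, 79.0]
contact_force: [-0.5, -0.4, -1.7]
finger_gap: 20.9
```

```bash
python3 b.py
```

```text
t 19.3 block x,y 35.29 -39.48 z 88.4 yaw [-180.      0.     79.01] F block -0.4 -0.5 -1.7 mom [-0.02  0.04 -0.01] gap 20.90945255487065
```

>>> servo_tool(
  hand=[0.1,0.1,0.1,0.1,0.1],
  dp=[
    [-0.015,0.003,0],
    [-0.03,0.006,0],
    [-0.04,0.008,0],
    [-0.05,0.01,0],
    [-0.06,0.012,0],
  ],
  dr=[
    [0,0,0],
    [0,0,0],
    [0,0,0],
    [0,0,0],
    [0,0,0],
  ],
)

```text
t: 19.92
eef_pos: [442.3, 118.9, 88.8]
tcp_rot: [179.9, -0.0, 79.0]
contact_force: [6.7, -0.6, -4.4]
finger_gap: 21.0
```

>>> servo_tool(
  hand=[0.1,0.1,0.1,0.1,0.1],
  dp=[
    [-0.012,0.002,0],
    [-0.024,0.005,0],
    [-0.036,0.007,0],
    [-0.048,0.009,0],
    [-0.06,0.012,0],
  ],
  dr=[
    [0,0,0],
    [0,0,0],
    [0,0,0],
    [0,0,0],
    [0,0,0],
  ],
)

```text
t: 20.55
eef_pos: [439.8, 119.4, 89.0]
tcp_rot: [179.8, -0.0, 78.9]
contact_force: [6.2, -1.1, -5.1]
finger_gap: 20.7
```

```bash
python3 b.py
```

```text
t 20.55 block x,y 30.69 -39.86 z 89.0 yaw [179.82  -0.    78.95] F block 6.3 0.1 -5.1 mom [-0.36 -1.88 -0.  ] gap 20.685819760621058
```

>>> servo_tool(
  hand=[0.1,0.1,0.1],
  dp=[
    [-0.01,0.002,0],
    [-0.02,0.004,0],
    [-0.028,0.005,0],
  ],
  dr=[
    [0,0,0],
    [0,0,0],
    [0,0,0],
  ],
)

```text
t: 20.92
eef_pos: [438.4, 119.6, 89.0]
tcp_rot: [179.8, -0.0, 78.9]
contact_force: [6.9, -1.6, -3.7]
finger_gap: 20.9
```

>>> servo_tool(
  hand=[0.1,0.1,0.1,0.1,0.1],
  dp=[
    [0.295,-0.057,0],
    [0.44,0.7,0],
    [0.597,1.514,0],
    [0.52,1.528,0],
    [0.44,1.544,0],
  ],
  dr=[
    [0,0,0],
    [0,0,0],
    [0,0,0],
    [0,0,0],
    [0,0,0],
  ],
)

```text
t: 21.55
eef_pos: [458.2, 196.9, 88.1]
tcp_rot: [-179.9, 0.0, 79.0]
contact_force: [0.3, -0.4, -2.7]
finger_gap: 21.2
```

>>> servo_tool(
  hand=[0.1,0.1,0.1],
  dp=[
    [-0.03,0.006,0],
    [-0.045,0.01,0],
    [-0.06,0.012,0],
  ],
  dr=[
    [0,0,0],
    [0,0,0],
    [0,0,0],
  ],
)

```text
t: 21.92
eef_pos: [456.1, 197.3, 88.6]
tcp_rot: [180.0, -0.0, 78.9]
contact_force: [-0.3, 0.7, -1.7]
finger_gap: 20.8
```

```bash
python3 b.py
```

```text
t 21.925 block x,y 31.96 39.75 z 88.6 yaw [179.98  -0.    78.92] F block -0.4 0.6 -1.7 mom [-0.04 -0.1  -0.03] gap 20.761916179484192
```

>>> servo_tool(
  hand=[0.1,0.1,0.1,0.1,0.1],
  dp=[
    [-0.012,0.002,0],
    [-0.024,0.005,0],
    [-0.036,0.007,0],
    [-0.048,0.009,0],
    [-0.06,0.012,0],
  ],
  dr=[
    [0,0,0],
    [0,0,0],
    [0,0,0],
    [0,0,0],
    [0,0,0],
  ],
)

```text
t: 22.55
eef_pos: [454.5, 198.0, 89.0]
tcp_rot: [179.8, -0.0, 78.9]
contact_force: [6.8, -3.3, -4.4]
finger_gap: 20.7
```

>>> servo_tool(
  hand=[0.1,0.1,0.1,0.1],
  dp=[
    [-0.012,0.002,0],
    [-0.024,0.005,0],
    [-0.036,0.007,0],
    [-0.048,0.009,0],
  ],
  dr=[
    [0,0,0],
    [0,0,0],
    [0,0,0],
    [0,0,0],
  ],
)

```text
t: 23.05
eef_pos: [452.1, 198.5, 89.0]
tcp_rot: [179.8, -0.0, 78.9]
contact_force: [7.2, -2.2, -4.1]
finger_gap: 21.0
```

```bash
python3 b.py
```

```text
t 23.05 block x,y 27.82 40.17 z 89.0 yaw [179.81  -0.    78.95] F block 7.5 -0.8 -4.1 mom [-0.56 -1.82  0.03] gap 20.95550389432093
```

>>> servo_tool(
  hand=[0.1,0.1,0.1,0.1,0.1],
  dp=[
    [0.295,-0.057,0],
    [0.3,-0.8,0.2],
    [0.19,-1.66,0.4],
    [0.1,-2.2,0.4],
    [0.1,-2.2,0.4],
  ],
  dr=[
    [0,0,0],
    [0,0,0],
    [0,0,0],
    [0,0,0],
    [0,0,0],
  ],
)

```text
t: 23.68
eef_pos: [455.3, 87.5, 108.5]
tcp_rot: [-180.0, -0.0, 78.8]
contact_force: [-0.6, 0.4, -1.8]
finger_gap: 21.3
```

>>> servo_tool(
  hand=[0.1,0.1],
  dp=[
    [0,0,0],
    [0,0,0],
  ],
  dr=[
    [0,0,0],
    [0,0,0],
  ],
)

```text
t: 23.92
eef_pos: [455.5, 89.5, 108.3]
tcp_rot: [-180.0, -0.0, 79.0]
contact_force: [0.7, -0.4, -2.1]
finger_gap: 21.0
```

```bash
python3 snap.py w6
python3 - <<'E'
import cv2
t=cv2.imread("pics/w6.png");cv2.imwrite("pics/w6v.png",t)
E
```

```text
23.925 [455.5  89.5 108.3] [-1.7997e+02 -1.0000e-02  7.9030e+01] 0.12 21.046321278220518 [ 0.7 -0.4 -2.1]
```

View pics/w6.png

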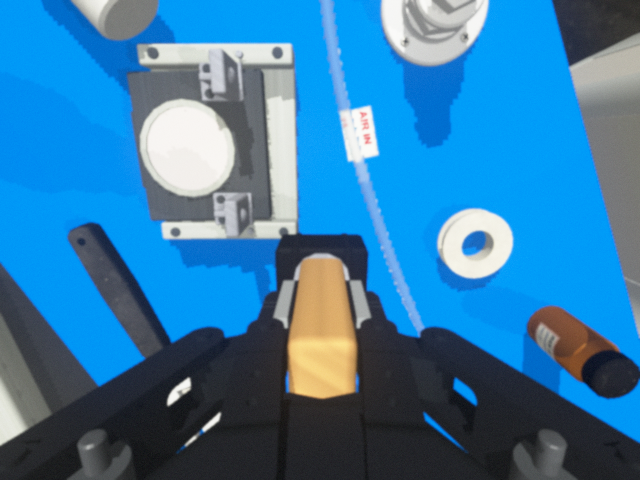

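Run:
```python
import cv2
t=cv2.imread("pics/w6.png")
a=cv2.resize(t[30:110,190:290],None,fx=7,fy=7,interpolation=cv2.INTER_CUBIC)
b=cv2.resize(t[180:250,190:290],None,fx=7,fy=7,interpolation=cv2.INTER_CUBIC)
cv2.imwrite("pics/w6a.png",a);cv2.imwrite("pics/w6b.png",b)
```

```text
(no output)
```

View pics/w6a.png

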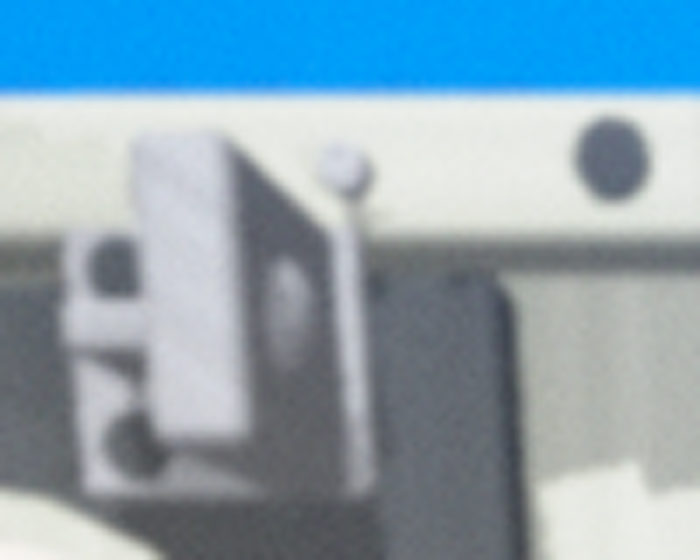

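View pics/w6b.png

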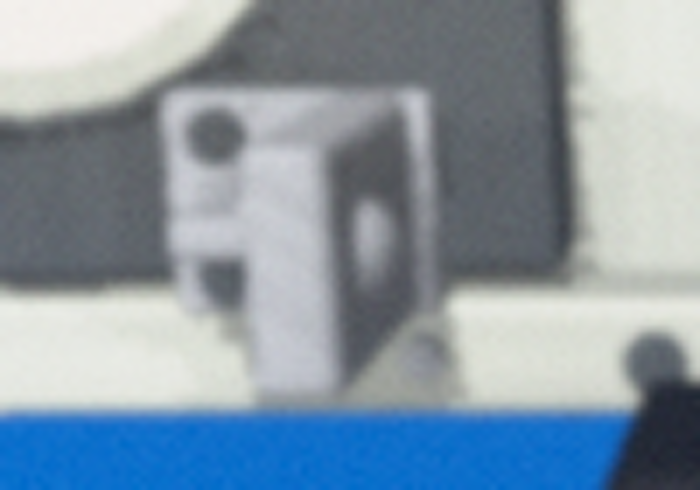

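Run:
```python
from meas import *
a=lambda x,y:(x/7+190,y/7+30); b=lambda x,y:(x/7+190,y/7+180)
A=dict(pinL=a(345,170),pinR=b(428,350),butL=a(290,305),butR=b(373,240),lL=a(241,290),lR=b(337,268),scrL=a(612,160),scrR=b(655,358))
Z=dict(pinL=26,pinR=26,butL=45,butR=45,lL=56,lR=56,scrL=22,scrR=22)
P=run("w6.pkl",A,Z)
y=np.radians(-10.9);ex=np.array([np.cos(y),np.sin(y)]);ey=np.array([-ex[1],ex[0]])
O=np.array([417.2,164.3])
for k in P:
    q=P[k][:2]-O;print(k,(q@ex).round(1),(q@ey).round(1))
# start view same features
a=lambda x,y:(x/5+225,y/5+105); b=lambda x,y:(x/5+225,y/5+175)
P=run("w2.pkl",dict(pinL=a(501,78),pinR=b(502,515),lL=a(592,206),lR=b(582,470),scrL=a(677,75),scrR=b(655,522),butL=a(611,198),butR=b(597,466)),Z)
for k in P:
    q=P[k][:2]-O;print(k,(q@ex).round(1),(q@ey).round(1))
```

```text
pinL 3.2 54.8
pinR 3.9 -54.6
butL 2.3 40.7
butR 3.7 -39.5
lL 1.3 39.8
lR 3.1 -39.7
scrL 25.7 56.4
scrR 25.8 -56.4
pinL 2.8 55.8
pinR 3.0 -54.3
lL 12.9 40.0
lR 12.8 -35.8
scrL 26.1 56.4
scrR 26.2 -57.2
butL 15.9 40.8
butR 15.6 -39.4
```

>>> servo_tool(
  hand=[0.1,0.1,0.1,0.1,0.1],
  dp=[
    [0.1,0.515,-0.2],
    [0.1,0.515,-0.39],
    [0,0.534,-0.39],
    [-0.2,0.572,-0.39],
    [-0.297,0.591,-0.39],
  ],
  dr=[
    [0,0,0],
    [0,0,0],
    [0,0,0],
    [0,0,0],
    [0,0,0],
  ],
)

```text
t: 24.6
eef_pos: [440.2, 118.2, 89.3]
tcp_rot: [180.0, 0.0, 79.0]
contact_force: [-0.0, 0.4, -2.7]
finger_gap: 20.9
```

>>> servo_tool(
  hand=[0.1],
  dp=[
    [0,0,0],
  ],
  dr=[
    [0,0,0],
  ],
)

```text
t: 24.72
eef_pos: [440.7, 118.2, 89.4]
tcp_rot: [179.9, -0.0, 79.0]
contact_force: [-0.1, 0.0, -2.0]
finger_gap: 21.1
```

```bash
python3 b.py
```

```text
t 24.725 block x,y 31.79 -40.81 z 89.4 yaw [ 1.7994e+02 -1.0000e-02  7.8960e+01] F block -0.1 -0.0 -2.0 mom [-0.06 -0.06 -0.02] gap 21.076722861293668
```

>>> servo_tool(
  hand=[0.1,0.1,0.1,0.1,0.1],
  dp=[
    [-0.015,0.003,-0.01],
    [-0.03,0.006,-0.015],
    [-0.04,0.008,-0.015],
    [-0.05,0.01,-0.015],
    [-0.06,0.012,-0.015],
  ],
  dr=[
    [0,0,0],
    [0,0,0],
    [0,0,0],
    [0,0,0],
    [0,0,0],
  ],
)

```text
t: 25.35
eef_pos: [438.5, 118.8, 88.5]
tcp_rot: [179.9, 0.0, 79.0]
contact_force: [4.2, -1.6, -4.3]
finger_gap: 20.8
```

```bash
python3 b.py
```

```text
t 25.35 block x,y 29.51 -40.7 z 88.5 yaw [179.91   0.    78.96] F block 4.4 -0.7 -4.3 mom [-0.21 -1.27 -0.01] gap 20.804675423919075
```

>>> servo_tool(
  hand=[0.1,0.1,0.1,0.1,0.1],
  dp=[
    [-0.012,0.002,0],
    [-0.024,0.005,0],
    [-0.036,0.007,0],
    [-0.048,0.009,0],
    [-0.056,0.011,0],
  ],
  dr=[
    [0,0,0],
    [0,0,0],
    [0,0,0],
    [0,0,0],
    [0,0,0],
  ],
)

```text
t: 25.98
eef_pos: [436.4, 119.2, 88.8]
tcp_rot: [179.8, -0.0, 79.0]
contact_force: [7.6, -1.9, -4.1]
finger_gap: 21.2
```

```bash
python3 b.py
```

```text
t 25.975 block x,y 27.34 -40.68 z 88.8 yaw [ 1.7982e+02 -1.0000e-02  7.8950e+01] F block 7.8 -0.5 -4.1 mom [-0.38 -1.82 -0.03] gap 21.161838351699792
```

Another 0.7 mm on the right, then to the left side.

>>> servo_tool(
  hand=[0.1,0.1],
  dp=[
    [-0.01,0.002,0],
    [-0.014,0.003,0],
  ],
  dr=[
    [0,0,0],
    [0,0,0],
  ],
)

```text
t: 26.22
eef_pos: [435.6, 119.3, 88.8]
tcp_rot: [179.8, -0.0, 79.0]
contact_force: [7.2, -0.6, -3.6]
finger_gap: 21.0
```

```bash
python3 b.py
```

```text
t 26.225 block x,y 26.61 -40.66 z 88.8 yaw [ 1.7982e+02 -1.0000e-02  7.8960e+01] F block 7.1 0.7 -3.6 mom [-0.38 -1.85 -0.04] gap 20.977161943179944
```

>>> servo_tool(
  hand=[0.1,0.1,0.1,0.1,0.1],
  dp=[
    [0.295,-0.057,0],
    [0.44,0.7,0],
    [0.597,1.53,0],
    [0.52,1.544,0],
    [0.46,1.556,0],
  ],
  dr=[
    [0,0,0],
    [0,0,0],
    [0,0,0],
    [0,0,0],
    [0,0,0],
  ],
)

```text
t: 26.85
eef_pos: [456.4, 197.3, 87.8]
tcp_rot: [-179.9, 0.0, 79.0]
contact_force: [-0.0, 0.2, -2.5]
finger_gap: 21.0
```

>>> servo_tool(
  hand=[0.1,0.1,0.1],
  dp=[
    [-0.02,0.004,0],
    [-0.04,0.008,0],
    [-0.05,0.01,0],
  ],
  dr=[
    [0,0,0],
    [0,0,0],
    [0,0,0],
  ],
)

```text
t: 27.22
eef_pos: [454.8, 197.5, 88.3]
tcp_rot: [180.0, -0.0, 78.9]
contact_force: [0.2, 0.8, -2.0]
finger_gap: 20.6
```

```bash
python3 b.py
```

```text
t 27.225 block x,y 30.68 39.76 z 88.3 yaw [ 1.7998e+02 -1.0000e-02  7.8930e+01] F block 0.0 0.8 -2.0 mom [ 0.01  0.01 -0.04] gap 20.57804250791955
```

>>> servo_tool(
  hand=[0.1,0.1,0.1,0.1,0.1],
  dp=[
    [-0.02,0.004,0],
    [-0.04,0.008,0],
    [-0.05,0.01,0],
    [-0.06,0.012,0],
    [-0.07,0.014,0],
  ],
  dr=[
    [0,0,0],
    [0,0,0],
    [0,0,0],
    [0,0,0],
    [0,0,0],
  ],
)

```text
t: 27.85
eef_pos: [452.2, 198.5, 88.5]
tcp_rot: [179.9, -0.0, 79.0]
contact_force: [5.7, -2.0, -4.2]
finger_gap: 20.7
```

```bash
python3 b.py
```

```text
t 27.85 block x,y 27.87 40.16 z 88.5 yaw [179.88  -0.    78.95] F block 5.9 -0.9 -4.2 mom [-0.43 -1.55  0.04] gap 20.742938699195925
```

>>> servo_tool(
  hand=[0.1,0.1,0.1],
  dp=[
    [-0.01,0.002,0],
    [-0.02,0.004,0],
    [-0.024,0.005,0],
  ],
  dr=[
    [0,0,0],
    [0,0,0],
    [0,0,0],
  ],
)

```text
t: 28.22
eef_pos: [451.4, 198.6, 88.7]
tcp_rot: [179.8, -0.0, 78.9]
contact_force: [7.5, -2.1, -2.9]
finger_gap: 20.9
```

```bash
python3 b.py
```

```text
t 28.225 block x,y 27.11 40.2 z 88.7 yaw [ 1.7983e+02 -1.0000e-02  7.8950e+01] F block 7.7 -0.6 -2.9 mom [-0.45 -1.82  0.07] gap 20.936686616875814
```

>>> servo_tool(
  hand=[0.1],
  dp=[
    [-0.008,0.002,0],
  ],
  dr=[
    [0,0,0],
  ],
)

```text
t: 28.35
eef_pos: [451.1, 198.7, 88.8]
tcp_rot: [179.8, -0.0, 78.9]
contact_force: [6.5, -1.9, -5.0]
finger_gap: 21.0
```

>>> servo_tool(
  hand=[0.1,0.1,0.1,0.1,0.1],
  dp=[
    [0.295,-0.057,0],
    [0.295,-0.1,0.8],
    [0,-0.9,1],
    [-0.6,-1.9,1],
    [-0.96,-2.56,1],
  ],
  dr=[
    [0,0,0],
    [0,0,0],
    [0,0,0],
    [0,0,0],
    [0,0,0],
  ],
)

```text
t: 28.98
eef_pos: [400.3, 69.9, 138.1]
tcp_rot: [-180.0, -0.0, 79.0]
contact_force: [1.3, -0.4, -2.2]
finger_gap: 20.5
```

>>> servo_tool(
  hand=[0.1,0.1,0.1],
  dp=[
    [0,0,0],
    [0,0,0],
    [0,0,0],
  ],
  dr=[
    [0,0,0],
    [0,0,0],
    [0,0,0],
  ],
)

```text
t: 29.35
eef_pos: [401.8, 71.7, 138.1]
tcp_rot: [-180.0, -0.0, 79.0]
contact_force: [0.8, -0.5, -3.2]
finger_gap: 21.1
```

```bash
python3 b.py; python3 snap.py w7
```

```text
t 29.35 block x,y 2.38 -93.89 z 138.1 yaw [-1.7998e+02 -1.0000e-02  7.9030e+01] F block 0.9 -0.3 -3.2 mom [0.09 0.02 0.02] gap 21.132748697746035
29.35 [401.8  71.7 138.1] [-1.7998e+02 -1.0000e-02  7.9030e+01] 0.23 21.132748697746035 [ 0.8 -0.5 -3.2]
```

View pics/w7.png

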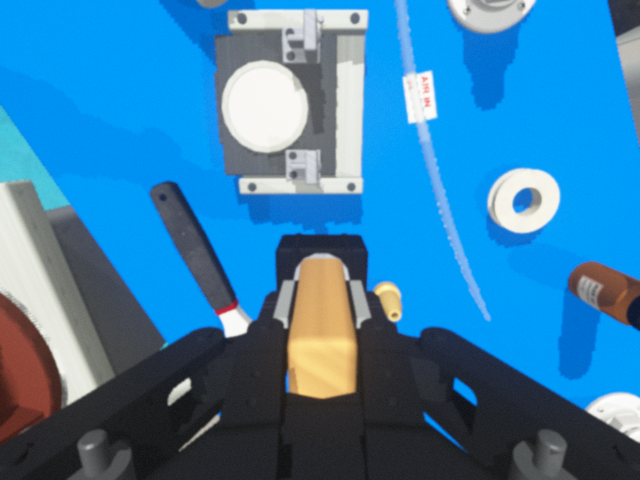

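Run:
```python
import cv2
t=cv2.imread("pics/w7.png")
cv2.imwrite("pics/w7a.png",cv2.resize(t[5:70,270:370],None,fx=8,fy=8,interpolation=cv2.INTER_CUBIC))
cv2.imwrite("pics/w7b.png",cv2.resize(t[140:200,270:370],None,fx=8,fy=8,interpolation=cv2.INTER_CUBIC))
```

```text
(no output)
```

View pics/w7a.png

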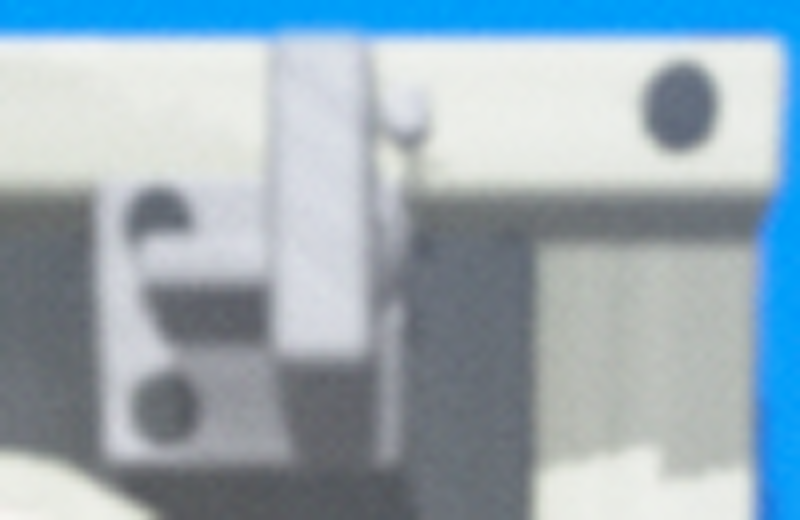

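View pics/w7b.png

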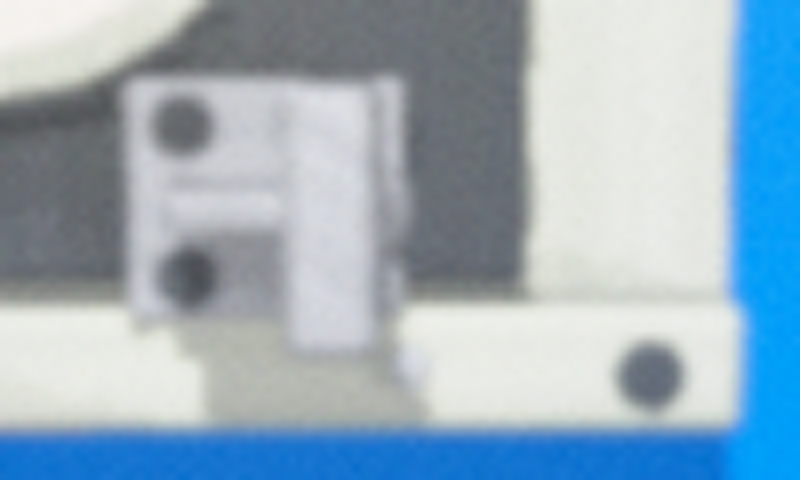

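Run:
```python
from meas import *
a=lambda x,y:(x/8+270,y/8+5); b=lambda x,y:(x/8+270,y/8+140)
A=dict(pinL=a(404,105),pinR=b(410,358),butL=a(409,230),butR=b(412,215),lL=a(371,200),lR=b(376,215),scrL=a(680,107),scrR=b(650,376))
Z=dict(pinL=26,pinR=26,butL=45,butR=45,lL=56,lR=56,scrL=22,scrR=22)
P=run("w7.pkl",A,Z)
y=np.radians(-10.9);ex=np.array([np.cos(y),np.sin(y)]);ey=np.array([-ex[1],ex[0]])
O=np.array([417.2,164.3])
for k in P:
    q=P[k][:2]-O;print(k,(q@ex).round(2),(q@ey).round(1))
```

```text
pinL 2.76 55.5
pinR 3.02 -54.7
butL 3.18 41.0
butR 3.26 -40.2
lL 0.38 40.0
lR 0.31 -39.5
scrL 26.06 56.6
scrR 26.05 -56.9
```

Both buttons (3.2 and 3.3 mm) line up with the pins (2.8 and 3.0 mm) in block x. Next I'll return the mallet.

>>> servo_tool(
  hand=[0.1,0.1,0.1,0.1,0.1],
  dp=[
    [0,-0.9,0.1],
    [0.05,-2,0.1],
    [0.1,-3,0],
    [0.136,-3.9,-0.2],
    [0.136,-4.22,-0.4],
  ],
  dr=[
    [0,0,0.7],
    [0,0,1.5],
    [0,0,2.3],
    [0,0,3.05],
    [0,0,3.05],
  ],
)

```text
t: 30.02
eef_pos: [408.6, -141.7, 117.7]
tcp_rot: [-180.0, -0.0, 94.2]
contact_force: [0.2, -0.2, -2.9]
finger_gap: 21.2
```

>>> servo_tool(
  hand=[0.1,0.1,0.1],
  dp=[
    [0,0,0],
    [0,0,0],
    [0,0,0],
  ],
  dr=[
    [0,0,0],
    [0,0,0],
    [0,0,0],
  ],
)

```text
t: 30.4
eef_pos: [408.9, -139.1, 118.7]
tcp_rot: [180.0, 0.0, 94.3]
contact_force: [-0.5, 1.4, -2.4]
finger_gap: 21.0
```

```bash
python3 snap.py w8
```

```text
30.4 [ 408.9 -139.1  118.7] [1.7996e+02 2.0000e-02 9.4310e+01] 0.33 20.96337551207632 [-0.5  1.4 -2.4]
```

View pics/w8.png

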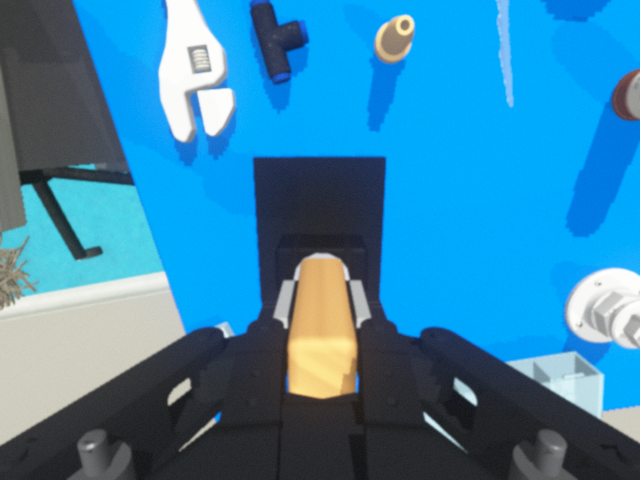

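>>> servo_tool(
  hand=[0.1,0.1,0.1,0.1,0.1],
  dp=[
    [0,-0.01,-0.5],
    [0,-0.01,-0.9],
    [0,-0.01,-1.07],
    [0,-0.01,-1.07],
    [0,-0.01,-1.07],
  ],
  dr=[
    [0,0,0],
    [0,0,0],
    [0,0,0],
    [0,0,0],
    [0,0,0],
  ],
)

```text
t: 31.08
eef_pos: [409.0, -140.8, 65.6]
tcp_rot: [179.9, 0.0, 94.2]
contact_force: [0.6, 0.3, -1.7]
finger_gap: 21.2
```

>>> servo_tool(
  hand=[0.1,0.1,0.1],
  dp=[
    [0,0,-0.02],
    [0,0,-0.03],
    [0,0,-0.03],
  ],
  dr=[
    [0,0,0],
    [0,0,0],
    [0,0,0],
  ],
)

```text
t: 31.45
eef_pos: [408.5, -140.6, 63.3]
tcp_rot: [180.0, 0.0, 94.2]
contact_force: [-0.1, -0.3, -2.8]
finger_gap: 21.0
```

>>> servo_tool(
  hand=[0.1,0.1],
  dp=[
    [0,0.01,-0.02],
    [0,0.01,-0.02],
  ],
  dr=[
    [0,0,0],
    [0,0,0],
  ],
)

```text
t: 31.7
eef_pos: [408.4, -140.0, 62.1]
tcp_rot: [-180.0, -0.0, 94.2]
contact_force: [0.3, -0.4, -2.7]
finger_gap: 20.8
```

>>> servo_tool(
  hand=[0.1,0.1],
  dp=[
    [0,0.0,-0.015],
    [0,0.0,-0.015],
  ],
  dr=[
    [0,0,0],
    [0,0,0],
  ],
)

```text
t: 31.95
eef_pos: [408.5, -140.1, 61.6]
tcp_rot: [180.0, 0.0, 94.2]
contact_force: [-0.7, -0.4, -0.9]
finger_gap: 21.0
```

>>> servo_tool(
  hand=[0.1,0.1],
  dp=[
    [0,0,-0.008],
    [0,0,-0.008],
  ],
  dr=[
    [0,0,0],
    [0,0,0],
  ],
)

```text
t: 32.2
eef_pos: [408.6, -140.1, 61.6]
tcp_rot: [180.0, 0.0, 94.2]
contact_force: [-3.4, 1.5, 4.5]
finger_gap: 21.3
```

>>> servo_tool(
  hand=[0.4,0.6,1,1,1],
  dp=[
    [0,0,0],
    [0,0,0],
    [0,0,0],
    [0,0,0],
    [0,0,0],
  ],
  dr=[
    [0,0,0],
    [0,0,0],
    [0,0,0],
    [0,0,0],
    [0,0,0],
  ],
)

```text
t: 32.83
eef_pos: [408.5, -140.0, 61.0]
tcp_rot: [180.0, 0.0, 94.2]
contact_force: [0.1, -0.1, -0.4]
finger_gap: 85.1
```

```bash
python3 snap.py w9
```

```text
32.825 [ 408.5 -140.    61. ] [179.99   0.    94.22] 0.07 85.08262365876328 [ 0.1 -0.1 -0.4]
```

View pics/w9.png

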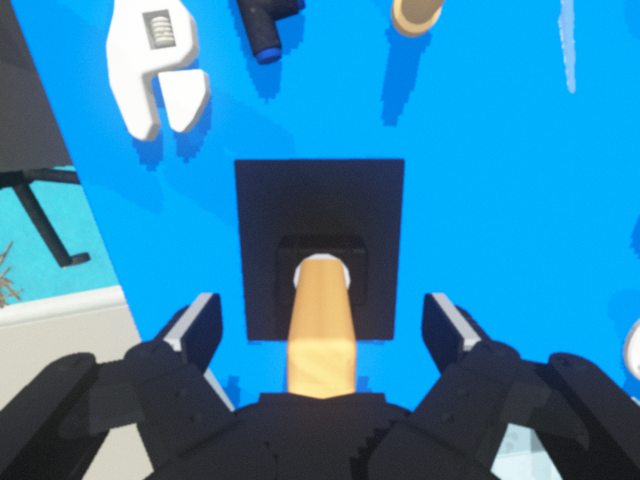

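>>> servo_tool(
  hand=[1,1,1,1,1],
  dp=[
    [0,0,0.5],
    [0,0,1.3],
    [0,0,2.2],
    [0,-0.8,2.6],
    [0,-0.8,2.6],
  ],
  dr=[
    [0,0,0],
    [0,0,0],
    [0,0,0],
    [0,0,0],
    [0,0,0],
  ],
)

```text
t: 33.5
eef_pos: [409.1, -182.3, 192.7]
tcp_rot: [179.9, 0.1, 94.1]
contact_force: [0.7, 1.6, -1.2]
finger_gap: 85.2
```

>>> servo_tool(
  hand=[1,1,1],
  dp=[
    [0,0,0],
    [0,0,0],
    [0,0,0],
  ],
  dr=[
    [0,0,0],
    [0,0,0],
    [0,0,0],
  ],
)

```text
t: 33.88
eef_pos: [408.3, -179.3, 190.5]
tcp_rot: [-180.0, -0.0, 94.3]
contact_force: [0.1, -0.9, 0.1]
finger_gap: 85.5
```

```bash
python3 snap.py w10; python3 snap.py s10 side; python3 snap.py t10 top
python3 - <<'E'
import cv2
t=cv2.imread("pics/w10.png")
a=t[70:270,220:420].astype(float);a=(a/255)**.45*255
cv2.imwrite("pics/w10c.png",cv2.resize(a.astype('uint8'),None,fx=3,fy=3,interpolation=cv2.INTER_CUBIC))
E
```

```text
33.875 [ 408.3 -179.3  190.5] [-1.7997e+02 -4.0000e-02  9.4260e+01] 0.28 85.49636993493247 [ 0.1 -0.9  0.1]
33.925 [ 408.4 -179.5  190.6] [-1.7998e+02 -3.0000e-02  9.4260e+01] 0.34 85.06050325967773 [1.2 0.3 0.2]
33.975 [ 408.4 -179.6  190.8] [-1.7999e+02 -2.0000e-02  9.4250e+01] 0.18 85.21553562950234 [ 0.8  0.1 -0.2]
```

View pics/w10c.png

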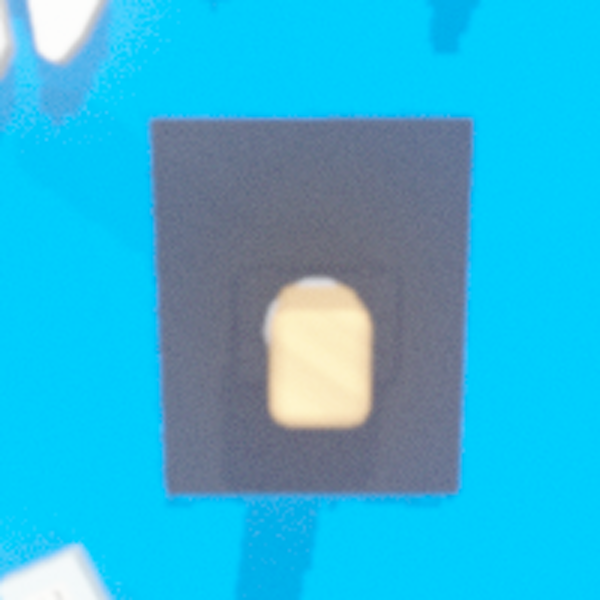

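View pics/s10.png

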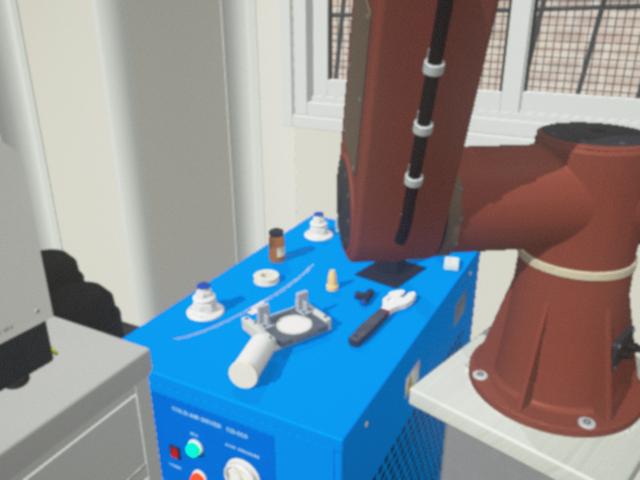

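View pics/t10.png

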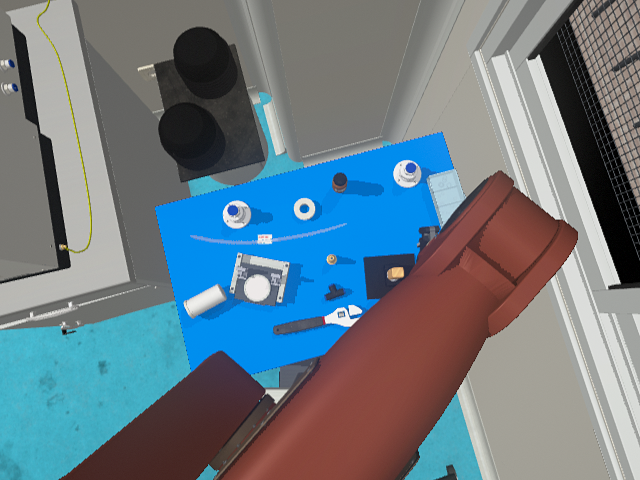

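Run:
```python
from meas import *
a=lambda x,y:(x/3+220,y/3+70)
A=dict(p1=a(152,119),p2=a(472,119),p3=a(460,494),p4=a(167,495),h=a(320,367),H1=a(235,268),H2=a(401,269),H3=a(396,380),H4=a(238,382))
Z={k:(4 if k[0]=='p' else 116 if k[0]=='h' else 36) for k in A}
P=run("w10.pkl",A,Z)
print(np.mean([P['p%d'%i] for i in(1,2,3,4)],0),P['h'],np.mean([P['H%d'%i] for i in(1,2,3,4)],0))
env.hand_in()
```

```text
[ 408.76358167 -139.91590122    4.        ] [ 409.55923444 -140.58188296  116.        ] [ 409.88982327 -139.67295585   36.        ]
the job is handed in; nothing more can be done
```

The cell is out to the pins on both sides, the mallet stands upright on the middle of its pad, and the job was handed in at about 34 s. No verdict came back.

- **Taps:** I gripped the mallet on the pad and pressed the lug buttons right, left, right, left, right, left, right, left in 0.5 to 1 mm steps. Each side gave at about 7 N. The highest reading was about 9 N, when the first push on the right began to rack, and I backed off at once. The readings were samples between rows, not continuous.
- **Level with the pins:** The last wrist view put the left and right buttons at block x = 3.2 and 3.3 mm, and the pins at 2.8 and 3.0 mm. By the lugs' top edges the buttons would be at about 3.35 mm, so the cell may be roughly 0.3 mm short. I left that as it is. An earlier view from an angle read the buttons lower than the lug edges did, so I went by the lug edges and the arm's travel.
- **Mallet:** It is upright and released. Both its head and the top of its handle measure within about 1.2 mm of the pad's centre.
- **Everything else:** Compared by eye, the final top and side pictures show no bystander moved, and the arm is clear of everything. In those pictures the arm hides the look-alike mallet and part of the parts box.

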